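# Lay the goose-egg tray

## Robot

A 7-joint arm with a two-finger parallel gripper is mounted at the origin on the work surface. World frame = base frame: x ahead of the robot, y to its left, z up, the work surface at z = 0. Lengths are in m, angles in rad, forces in N, time in s.
With the tool pointing down it reaches from about 0.425 to 0.925 m from the base axis. Payload 6.8 kg.
Tool frame: the origin (TCP) lies midway between the tips of the shut fingers; the grasp point (between the pads) lies bot.grip_point_offset behind it (bot.grip_point_offset is the distance from the TCP to the grasp point, in m); z points along the fingers, y is the line along which they close (so a half turn about z gives the same grasp; the last joint's range is limited). The gripper opens to 85 mm and grips with 20 to 120 N. Pads are 22 mm wide; open, the fingers measure 114 mm over their backs; the gripper's body (76 mm by 85 mm) begins 54 mm behind the grasp point. The pads swing forward as they close: fully open they stand 13 mm farther back than shut.
Start: joints at [1.021, 0.477, 0.022, 1.555, -0.011, 1.109, -0.083], TCP at [0.289, -0.61, 0.231] pointing down, gripper open.
Joint ranges: [-2.96, 2.96], [-0.34, 2.1], [-1.41, 1.46], [0.24, 2.44], [-1.37, 4.51], [0.17, 1.92], [-2.96, 2.96]. Speed limits (rad/s): [2.39, 2.39, 3.14, 3.14, 3.14, 3.14, 3.14].

## Interface

Orientations are given as a unit quaternion [w, x, y, z].
In Python, from station import get_obs, cams, job, bot gives the robot as it stands.
- The arm moves only by the tool arm_command, never from a script. Its argument "rows" is a list that holds one entry, the list of rows, each a list of 5 numbers: the finger opening in mm, from 0 to 85.4, then the shift along the world's x, y, z in units of 60 mm (1.0 is 60 mm), then the turn about the world's z in units of 0.08 rad (1.0 is 0.08 rad). In form: [[[grip, x, y, z, turn], ...]]. A call has exactly 10 rows; each row shifts and turns the commanded pose from where the row before left it; what a row does not reach is not made up. A row lasts 1/8 s, in which the tool goes at most 62.5 mm and 10.7 degrees, less where a joint would pass 70% of its speed; a pose out of reach is approached as far as the arm can. A call with a number of a shift or a turn outside -1 to 1 is refused whole. A call with a gripper value outside its range is refused whole. The fingers move at their own pace and stop on an object; "newtons" is the grip in N (left out, the last holds). Time passes only in rows, so rows that do not move let the fingers close, or fill a call up. It gives the time, the measured TCP pose, the force, the opening and the grip force at its end, in the units of the state.
- get_obs(): the state, without advancing time (a new reading comes with each control period).
- cams.read_camera(name): name is "scene" or "top" or "wrist"; returns the picture (400x640x3 uint8, red, green, blue); there is no depth.
- cams.camera_params(name): a dict with "K" (3x3 intrinsics, pixels), "extrinsics" (4x4, takes a point from camera to world coordinates). Camera axes: x right, y down, z forward; pixel columns grow to the right and rows downward; lengths in m; the calibration is good to about 2 mm. The wrist camera is an equidistant fisheye: a pixel r from the principal point sees the ray r / f radians off the axis. A picture is of the moment at which its call begins: read the wrist's pose just before it. camera_params takes no time and is no camera call; for the wrist camera it gives the pose at the moment of the call.
- job.hand_in(): hands the job in; it is judged then, once.
The state is a dict: "t": time; "q": joint angles; "joint_vel": joint speeds; "joint_torque": joint torques, N m; "eef_pos": TCP position; "tool_rot": TCP orientation; "contact_force": force on the tool from outside, world axes, zero at the start; "torque": the same for the moment, N m; "gripper_width": opening from 0.0 (shut) to 1.0 (fully open); "grasp_force": force on a finger pad.
Only numpy, scipy, OpenCV 4.12 (cv2) and the standard library are available. Lean on these libraries where they do the work, as an engineer would, in place of code of your own. Each camera call takes 0.05 s, during which the arm holds its last target. There are 200 camera calls.

## Task

Lay the little wooden tray for a boiled goose egg: make room between the two condiment pots in the tray, stand the egg cup between them, and stand the goose egg upright in the cup, blunt end up. Set the egg down gently in the cup and never let it fall onto the counter, do not tip the pots over, and leave the bamboo lid where it is.

Things in the scene. Friction and masses are not known exactly. Their poses are not given: they have to be found in the camera images.
- tray: Low oblong wooden tray, fast on the counter, 92 x 286 mm outside, 76 x 270 mm inside, brass end grips: one row of pots wide. Origin: centre of its underside; y runs along its length, x across, z up. Its inner floor is 12 mm above the origin; the rim is 8 mm thick, its top 22 mm above the origin.
- salt_pot: Round straight-sided brown stoneware pot, 60 mm wide, wall 44 mm tall, flat wooden lid (54 mm wide) to 50 mm, small knob to 60 mm; rigid, 0.15-0.31 kg. Stands in the tray 6 to 46 mm from the other pot, too near for the cup; either may be the left one. Slides on the tray floor. Origin: centre of its underside, z up.
- ginger_pot: Like the salt pot (60 mm wide, wall 44 mm tall) but with a shallow groove round its waist and a thick cork lid of full width to 52 mm, no knob; 0.15-0.31 kg. Origin: centre of its underside, z up.
- egg_cup: White stoneware egg cup, 48 mm tall, empty, 0.16 kg: foot 46 mm wide, flaring (14 to 26 mm height) to a straight-sided bowl 58 mm in outside diameter from 26 to 48 mm height; wall 5 mm, mouth 48 mm wide; the egg hangs on the inner edge of the rim. Stands upright on the counter, on the left or the right. Origin: centre of its underside, z up.
- saucer: Blue ceramic saucer, 156 mm wide, 18 mm high, loose, with a flat middle about 60 mm wide, 6 mm above the counter, rising gently to the rim. The egg lies on it, its origin 34 mm above the counter. On the other side from the cup. Origin: centre of its underside.
- goose_egg: Boiled goose egg, 86 mm long, 56 mm wide, 0.14-0.19 kg, lying on its side on the saucer, blunt end within 50 degrees of -x. Its x axis runs to the blunt end. Origin: on that axis at the widest section, 38 mm from the blunt and 48 mm from the pointed end (centre of mass within 2 mm). Upright in the cup, its origin is 70 mm above the cup's; friction on the rim keeps it about as it is let go.
- bamboo_lid: Bystander: round woven bamboo lid lying flat, 190 mm wide, 20 mm high, with a small cane loop to 32 mm, between the cup and the saucer. Origin: centre of its underside.
Not all that is in view belongs to the job. What is shaped like the goose_egg but green is not meant.

How it is judged:
At the end, for the whole second after the job is handed in: Egg cup and both pots stand flat on the tray floor inside its rim, the cup between the pots; the egg rests in the cup (within 10 mm of its axis), blunt end up, within 11 degrees of upright, at rest and released (x of egg_cup in the frame of tray between -0.015 and 0.015 m and y of egg_cup in the frame of tray between -0.112 and 0.112 m and z of egg_cup in the frame of tray between 0.008 and 0.017 m and angle between each of egg_cup, salt_pot, ginger_pot's own z axis and vertical below 0.1 rad and x of salt_pot in the frame of tray between -0.015 and 0.015 m and y of salt_pot in the frame of tray between -0.112 and 0.112 m and z of salt_pot in the frame of tray between 0.008 and 0.017 m and x of ginger_pot in the frame of tray between -0.015 and 0.015 m and y of ginger_pot in the frame of tray between -0.112 and 0.112 m and z of ginger_pot in the frame of tray between 0.008 and 0.017 m and (horizontal distance between salt_pot and ginger_pot above 0.16 m or (horizontal distance between egg_cup and salt_pot below 0.108 m and horizontal distance between egg_cup and ginger_pot below 0.108 m)) and angle between goose_egg's own x axis and vertical below 0.2 rad and horizontal distance between goose_egg and egg_cup below 0.01 m and z of goose_egg in the frame of egg_cup between 0.064 and 0.077 m and linear speed of goose_egg below 0.02 m/s and angular speed of goose_egg below 0.15 rad/s); the robot touches nothing.
It fails at once if the egg falls onto the counter (height (world z) of goose_egg below 0.031 m).
It fails at once if the egg comes down into the cup at over 0.5 m/s (dropped from more than about 13 mm) (horizontal distance between goose_egg and egg_cup below 0.03 m and z of goose_egg in the frame of egg_cup below 0.1 m and linear speed of goose_egg above 0.5 m/s).
It fails at once if a condiment pot is tipped over (angle between any of salt_pot, ginger_pot's own z axis and vertical above 0.6 rad).
It fails at once if the bamboo lid is shifted by more than 40 mm (distance of bamboo_lid from where it was at the start of the episode above 0.04 m).
It also fails if it takes over 70 s, if anything falls off the work surface, if the arm or the gripper's body presses on something with over 40 N, if the wrist force passes 120 N, or if a joint passes its speed limit or range.

## Working session

There is one attempt and no reset: what is moved stays moved. The work goes in short steps, Python scripts to look and compute and a tool call to move; the robot and the scene stay as the last step left them, time stands still between calls to the robot, and variables do not carry over. Pictures are saved under pics/ and viewed, at most 10 in all, crops included, and the job is handed in when it is done.

Besides the shell and the picture viewer there is one more tool, called after "Call:" as name(argument=value, ...) on one line, values as JSON. arm_command: Moves the arm, as the interface text tells. Its arguments: {"type":"object","properties":{"rows":{"type":"array"},"newtons":{"type":"number"}},"required":["rows"]}

```bash
mkdir -p pics; ls
python3 - <<'E'
from station import get_obs,cams,job,bot
import cv2,numpy as np
for n in("scene","top"):
    im=cams.read_camera(n);cv2.imwrite(f"pics/{n}0.png",im[:,:,::-1])
    p=cams.camera_params(n);print(n,np.round(p["K"],1).tolist(),np.round(p["extrinsics"],3).tolist())
o=get_obs();print(o["t"],o["eef_pos"],o["tool_rot"],o["gripper_width"],bot.grip_point_offset)
E
```

```text
pics
scene [[412.7, 0.0, 311.9], [0.0, 412.7, 198.5], [0.0, 0.0, 1.0]] [[0.74, 0.548, -0.39, 0.812], [0.672, -0.607, 0.424, -0.348], [-0.005, -0.576, -0.818, 0.765], [0.0, 0.0, 0.0, 1.0]]
top [[378.4, 0.0, 314.4], [0.0, 378.4, 200.0], [0.0, 0.0, 1.0]] [[0.008, -0.992, 0.123, 0.353], [-1.0, -0.005, 0.024, -0.006], [-0.023, -0.123, -0.992, 1.028], [0.0, 0.0, 0.0, 1.0]]
0.1 [ 0.28835936 -0.60969501  0.23039607] [-8.20941129e-04  9.75695840e-01  2.19127566e-01 -2.50292030e-04] 1.0013854412476288 0.0187
```

View pics/top0.png

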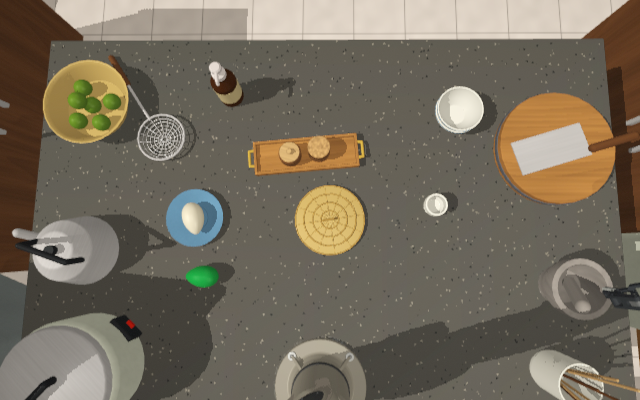

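View pics/scene0.png

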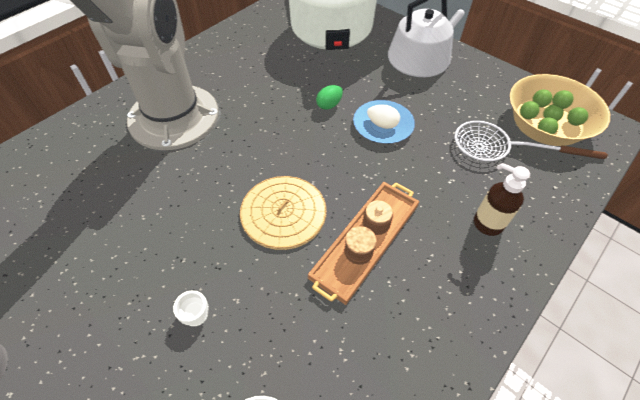

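The top view shows the salt pot (knob) at (290,152) and the ginger pot at (318,147), both in the tray around (306,153). The cup is at (435,204), the saucer at (195,217) and the lid at (330,219).

Egg candidates are white at (193,218) and green at (202,277). I want the white one, because it lies on the blue saucer. Cup candidates are the small one at (435,204) and the larger bowl at (460,108). The small one fits a 58 mm width. I'll confirm these in one enlarged crop.

```bash
cat > h.py <<'E'
from station import get_obs,cams,job,bot
import cv2,numpy as np
from scipy.spatial.transform import Rotation as R
def pix2w(n,uv,z):
    p=cams.camera_params(n);K=np.array(p["K"]);E=np.array(p["extrinsics"])
    d=E[:3,:3]@np.linalg.solve(K,[uv[0],uv[1],1]);c=E[:3,3]
    return c+d*(z-c[2])/d[2]
def w2pix(n,P):
    p=cams.camera_params(n);K=np.array(p["K"]);E=np.array(p["extrinsics"])
    q=K@(E[:3,:3].T@(np.atleast_2d(P)-E[:3,3]).T);return (q[:2]/q[2]).T
def yaw():
    w,x,y,z=get_obs()["tool_rot"];m=R.from_quat([x,y,z,w]).as_matrix();return m
E
python3 - <<'E'
from h import *
im=cv2.imread("pics/top0.png")
def crop(c,s=5,w=78,h=58):
    x,y=c;return cv2.resize(im[y-h//2:y+h//2,x-w//2:x+w//2],(390,290),interpolation=cv2.INTER_CUBIC)
a=np.vstack([np.hstack([crop((193,218)),crop((435,204))]),np.hstack([crop((290,152)),crop((328,152))])])
cv2.imwrite("pics/crops.png",a)
hsv=cv2.cvtColor(im,cv2.COLOR_BGR2HSV)
# egg mask: pale, within saucer
def blob(m,c,r):
    z=np.zeros(m.shape,np.uint8);cv2.circle(z,c,r,255,-1);m=m&z
    n,l,s,ce=cv2.connectedComponentsWithStats(m);i=1+np.argmax(s[1:,4]);return (l==i).astype(np.uint8),ce[i],s[i]
m=cv2.inRange(hsv,(0,0,110),(60,120,255));e,ce,s=blob(m,(195,217),27)
ys,xs=np.nonzero(e);P=np.array([pix2w("top",(x,y),0.034)[:2] for x,y in zip(xs,ys)])
c=P.mean(0);w,v=np.linalg.eigh(np.cov(P.T));ax=v[:,1];ax=ax if ax[0]<0 else -ax
t=(P-c)@ax;u=(P-c)@v[:,0];print("egg",c,"axis",ax,np.degrees(np.arctan2(ax[1],ax[0])),t.min(),t.max(),u.min(),u.max(),"skew",(t**3).mean()/t.std()**3)
for k in np.arange(-.04,.05,.01):
    q=abs(t-k)<.005
    if q.any(): print(round(k,3),np.round(np.ptp(u[q]),3),end=" ")
m=cv2.inRange(hsv,(90,80,40),(125,255,255));b,cb,s=blob(m,(195,217),40)
ct=max(cv2.findContours(b,0,1)[0],key=len if 0 else cv2.contourArea);(uv,d,_)=cv2.fitEllipse(ct);print("\nsaucer",pix2w("top",uv,.016),d)
m=cv2.inRange(hsv,(0,0,150),(180,60,255));b,cb,s=blob(m,(435,204),20);ct=max(cv2.findContours(b,0,1)[0],key=cv2.contourArea);uv,d,_=cv2.fitEllipse(ct);print("cup",uv,d,pix2w("top",uv,.046))
m=cv2.inRange(hsv,(8,90,90),(25,255,255));b,cb,s=blob(m,(330,219),45);ct=max(cv2.findContours(b,0,1)[0],key=cv2.contourArea);uv,d,_=cv2.fitEllipse(ct);print("lid",uv,d,pix2w("top",uv,.015))
for uv in[(290,152),(318,147)]: print("pot",pix2w("top",uv,.064))
E
```

```text
egg [0.42860719 0.3405817 ] axis [-0.95677904 -0.29081586] -163.093193478444 -0.0412145108455377 0.04375478260796439 -0.02848001118160084 0.02926133854316587 skew 0.06724088374751641
-0.04 0.028 -0.03 0.044 -0.02 0.053 -0.01 0.057 0.0 0.058 0.01 0.053 0.02 0.05 0.03 0.038 0.04 0.025 
saucer [0.4296664  0.34263075 0.016     ] (54.88127517700195, 57.16446304321289)
cup (435.24456787109375, 204.3815155029297) (22.29754066467285, 23.92215919494629) [ 0.46486014 -0.29594577  0.046     ]
lid (329.39501953125, 219.74880981445312) (69.61294555664062, 70.09239196777344) [ 0.42548482 -0.02222991  0.015     ]
pot [0.59860724 0.08195625 0.064     ]
pot [0.61212475 0.00887163 0.064     ]
```

View pics/crops.png

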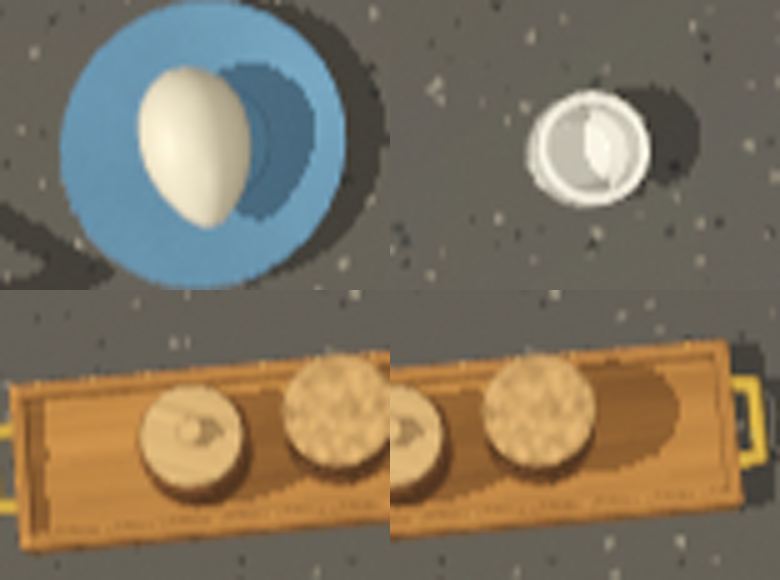

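The crop confirms the parts: white egg on the blue saucer, empty 58 mm cup, salt pot with knob on the left and ginger pot with cork on the right. The egg's narrow end seems to point down-image, towards -x, which contradicts the description. I'll test that with a silhouette fit in both cameras before the first move.

Run:
```python
from h import *
for uv in[(253.4,142),(255.4,175),(356.6,133.4),(359.4,166)]: print("corner",np.round(pix2w("top",uv,.022),4))
C=np.array([pix2w("top",uv,.022)[:2] for uv in[(253.4,142),(255.4,175),(356.6,133.4),(359.4,166)]]);tc=C.mean(0)
d=(C[0]+C[1]-C[2]-C[3]);d/=np.linalg.norm(d);print("tray",tc,"y axis",d,np.degrees(np.arctan2(-d[0],d[1])))
xa=np.array([d[1],-d[0]])
for n,uv,z in[("salt",(289.6,152.4),.062),("ginger",(319,146.6),.064)]:
    p=pix2w("top",uv,z)[:2];print(n,p,"in tray",xa@(p-tc),d@(p-tc))
# egg silhouette fit
th=np.linspace(0,np.pi,25);ph=np.linspace(0,2*np.pi,25)
def egg(o,a):
    x=np.where(np.cos(th)>0,38*np.cos(th),48*np.cos(th))/1e3;r=.028*np.sin(th)
    ax=np.array([np.cos(a),np.sin(a),0]);s=np.array([-ax[1],ax[0],0])
    return o+(x[:,None,None]*ax+r[:,None,None]*(np.cos(ph)[:,None]*s+np.sin(ph)[:,None]*np.array([0,0,1]))).reshape(-1,3)
M={}
for n,c,r in[("top",(195,217),27),("scene",(383,117),22)]:
    h=cv2.cvtColor(cv2.imread(f"pics/{n}0.png"),cv2.COLOR_BGR2HSV);m=cv2.inRange(h,(0,0,110),(60,120,255)) if n=="top" else cv2.inRange(h,(0,0,110),(60,120,255))
    z=np.zeros(m.shape,np.uint8);cv2.circle(z,c,r,255,-1);m&=z;k,l,s,_=cv2.connectedComponentsWithStats(m);M[n]=cv2.resize(((l==1+np.argmax(s[1:,4]))*255).astype(np.uint8),None,fx=4,fy=4,interpolation=1)>127
    print(n,M[n].sum()/16)
from scipy.optimize import minimize
def cost(v,ns):
    o=np.array([v[0],v[1],.034]);t=0
    for n in ns:
        q=w2pix(n,egg(o,v[2]));hl=cv2.convexHull(((q+.5)*4).astype(np.int32));z=np.zeros(M[n].shape,np.uint8);cv2.fillConvexPoly(z,hl,1);z=z>0
        t+=1-(z&M[n]).sum()/(z|M[n]).sum()
    return t
for ns in(["top"],["scene"],["top","scene"]):
  for a in(-163,17):
    r=minimize(cost,[.4286,.3406,np.radians(a)],args=(ns,),method="Nelder-Mead",options=dict(initial_simplex=[[.4286,.3406,np.radians(a)],[.436,.3406,np.radians(a)],[.4286,.348,np.radians(a)],[.4286,.3406,np.radians(a+8)]]))
    print(ns,r.x[:2].round(4),np.degrees(r.x[2]).round(1),round(r.fun,4))
s=cv2.imread("pics/scene0.png")[80:155,335:435];cv2.imwrite("pics/s_egg.png",cv2.resize(s,None,fx=6,fy=6,interpolation=2))
p=yaw();print(p.round(3), np.degrees(np.arctan2(p[1,1],p[0,1])),get_obs()["q"][-1])
```

```text
corner [0.6372 0.1868 0.022 ]
corner [0.5453 0.1788 0.022 ]
corner [ 0.6617 -0.0957  0.022 ]
corner [ 0.5709 -0.1027  0.022 ]
tray [0.60375743 0.04177272] y axis [-0.08862001  0.99606551] 5.084222123670329
salt [0.59804191 0.0831707 ] in tray -0.002024341846491987 0.04174161665129729
ginger [0.61320085 0.00626537] in tray 0.006259606881210759 -0.03620451622613967
top 540.75
scene 578.75
['top'] [0.4248 0.339 ] -164.8 0.0809
['top'] [0.433  0.3417] 15.4 0.056
['scene'] [0.422  0.3404] -165.9 0.0905
['scene'] [0.4303 0.3425] 15.6 0.0714
['top', 'scene'] [0.4235 0.3392] -165.2 0.1872
['top', 'scene'] [0.4322 0.3417] 12.3 0.1435
[[ 0.904  0.428 -0.001]
 [ 0.428 -0.904  0.001]
 [-0.    -0.002 -1.   ]] -64.68440495908844 -0.08308699065609944
```

View pics/s_egg.png

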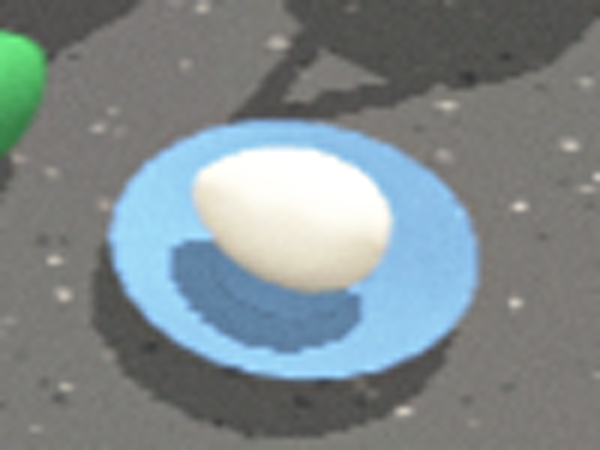

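The egg is settled. The scene crop shows the narrow end at left (195,190) and the blunt end at right (385,240). In both cameras the fit is better with the blunt end at about +15° from **+x**. That contradicts the text, so I'll go by the images: origin ≈ (0.432, 0.342). I'll spread the pots first.

Call:
arm_command(rows=[[[85,0.344,0.77,0,1],[85,0.344,0.77,0,1],[85,0.344,0.77,0,1],[85,0.344,0.77,0,1],[85,0.344,0.77,0,1],[85,0.344,0.77,0,1],[85,0.344,0.77,0,1],[85,0.344,0.77,0,1],[85,0.344,0.77,0,1],[85,0.344,0.77,0,1]]], newtons=30)

```text
t: 1.35
eef_pos: [0.4952, -0.1467, 0.2311]
tool_rot: [-0.0, 0.813, 0.583, -0.0]
contact_force: [0.9, -1.0, 0.9]
gripper_width: 0.996
grasp_force: 0.0
```

Call:
arm_command(rows=[[[85,0.344,0.77,0,1],[85,0.344,0.77,0,1],[85,0.344,0.77,0,1],[85,0.344,0.77,0,1],[85,0.344,0.77,0,1],[85,0,0,-0.6,0.2],[85,0,0,-0.7,0],[85,0,0,-0.7,0],[85,0,0,0,0],[85,0,0,0,0]]])

```text
t: 2.6
eef_pos: [0.599, 0.0831, 0.1126]
tool_rot: [0.0, 0.676, 0.737, 0.001]
contact_force: [1.1, -1.4, 0.3]
gripper_width: 1.001
grasp_force: 0.0
```

```bash
cat > st.py <<'E'
from h import *
o=get_obs();m=yaw();print(round(o["t"],2),o["eef_pos"].round(4),"yaw_y",np.degrees(np.arctan2(m[1,1],m[0,1])).round(1),o["gripper_width"].round(3),o["grasp_force"],np.round(o["contact_force"],1),"q7",round(o["q"][-1],2))
tc=np.array([.6038,.0418]);d=np.array([-.0886,.996]);x=np.array([.996,.0886]);p=o["eef_pos"][:2]-tc;print("in tray",(x@p).round(4),(d@p).round(4))
E
python3 st.py
```

```text
Traceback (most recent call last):
  File "st.py", line 2, in <module>
    o=get_obs();m=yaw();print(round(o["t"],2),o["eef_pos"].round(4),"yaw_y",np.degrees(np.arctan2(m[1,1],m[0,1])).round(1),o["gripper_width"].round(3),o["grasp_force"],np.round(o["contact_force"],1),"q7",round(o["q"][-1],2))
                                                                                                                           ^^^^^^^^^^^^^^^^^^^^^^^^
AttributeError: 'float' object has no attribute 'round'
```

Call:
arm_command(rows=[[[85,0,0,-0.5,0],[85,0,0,-0.5,0],[85,0,0,-0.47,0],[85,0,0,0,0],[50,0,0,0,0],[50,0,0,0,0],[50,0,0,0,0],[50,-0.01,0.24,0,0],[50,-0.01,0.24,0,0],[50,-0.01,0.24,0,0]]])

```text
t: 3.85
eef_pos: [0.5989, 0.1239, 0.0256]
tool_rot: [0.002, 0.677, 0.736, 0.001]
contact_force: [-0.2, -5.8, 7.6]
gripper_width: 0.694
grasp_force: 31.8
```

```bash
sed -i 's/o\["gripper_width"\].round(3)/round(float(o["gripper_width"]),3)/' st.py; python3 st.py
```

```text
3.85 [0.5989 0.1239 0.0256] yaw_y 4.8 0.694 31.763806343078613 [-0.2 -5.8  7.6] q7 -0.55
in tray 0.0024 0.0822
```

Call:
arm_command(rows=[[[85,0,0,0,0],[85,0,0,0,0],[85,0,0,0.7,0],[85,0,0,0.7,0],[85,0.06,-0.66,0,0],[85,0.06,-0.66,0,0],[85,0.05,-0.66,0,0],[85,0,0,-0.4,0],[85,0,0,-0.5,0],[85,0,0,-0.5,0]]])

```text
t: 5.1
eef_pos: [0.6066, 0.0063, 0.0224]
tool_rot: [0.0, 0.676, 0.737, 0.0]
contact_force: [0.2, -0.1, 0.3]
gripper_width: 0.991
grasp_force: 0.0
```

```bash
python3 st.py
```

```text
5.1 [0.6066 0.0063 0.0224] yaw_y 4.9 0.991 0.0 [ 0.2 -0.1  0.3] q7 -0.35
in tray -0.0004 -0.0356
```

Call:
arm_command(rows=[[[50,0,0,0,0],[50,0,0,0,0],[50,0,0,0,0],[50,0.025,-0.27,0,0],[50,0.025,-0.27,0,0],[50,0.025,-0.28,0,0],[50,0,0,0,0],[85,0,0,0,0],[85,0,0,0,0],[85,0,0,0.7,0]]])

```text
t: 6.35
eef_pos: [0.6082, -0.0424, 0.0624]
tool_rot: [-0.003, 0.676, 0.737, -0.002]
contact_force: [0.7, -0.2, -0.1]
gripper_width: 0.994
grasp_force: 0.0
```

```bash
python3 st.py
```

```text
6.35 [ 0.6082 -0.0424  0.0624] yaw_y 5.0 0.994 0.0 [ 0.7 -0.2 -0.1] q7 -0.23
in tray -0.0031 -0.0842
```

Call:
arm_command(rows=[[[85,0,0,0.8,0],[85,-0.478,-0.845,0,0],[85,-0.478,-0.845,0,0],[85,-0.478,-0.845,0,0],[85,-0.478,-0.845,0,0],[85,-0.478,-0.845,0,0],[85,0,0,-0.5,0],[85,0,0,0,0],[85,0,0,0,0],[85,0,0,0,0]]])

```text
t: 7.6
eef_pos: [0.469, -0.2948, 0.0841]
tool_rot: [0.001, 0.675, 0.738, 0.0]
contact_force: [1.8, -0.3, 0.8]
gripper_width: 0.991
grasp_force: 0.0
```

```bash
python3 st.py
python3 - <<'E'
from h import *
im=cams.read_camera("top")[:,:,::-1];cv2.imwrite("pics/top1.png",im)
w=cams.read_camera("wrist")[:,:,::-1]
a=cv2.resize(im[110:240,230:490],(780,390),interpolation=2)
cv2.imwrite("pics/v1.png",np.vstack([a,np.hstack([cv2.resize(w,(320,200)),np.zeros((200,460,3),np.uint8)])]))
E
```

```text
7.6 [ 0.469  -0.2948  0.0841] yaw_y 5.1 0.991 0.0 [ 1.8 -0.3  0.8] q7 0.28
in tray -0.1641 -0.3233
```

View pics/v1.png

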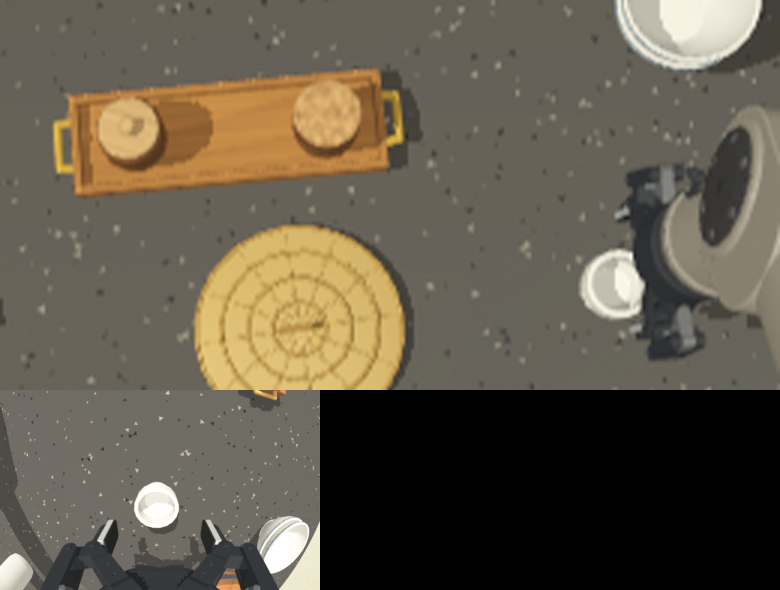

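The pots are spread: in the crop salt is at (130,128) and ginger at (327,115), with a wide gap between. In the wrist view the cup sits centred between the fingers at (157,505). Next I'll grip it.

Call:
arm_command(rows=[[[85,-0.06,-0.02,-0.4,0],[85,0,0,-0.4,0],[85,0,0,-0.35,0],[85,0,0,0,0],[50,0,0,0,0],[50,0,0,0,0],[50,0,0,0,0],[50,0,0,0,0],[50,0,0,0.5,0],[50,0,0,0.5,0]]], newtons=40)

```text
t: 8.95
eef_pos: [0.4639, -0.2966, 0.0751]
tool_rot: [-0.0, 0.676, 0.737, -0.0]
contact_force: [0.8, 0.0, -2.2]
gripper_width: 0.67
grasp_force: 43.6
```

```bash
python3 st.py
```

```text
8.95 [ 0.4639 -0.2966  0.0751] yaw_y 5.0 0.67 43.55000712792389 [ 0.8  0.  -2.2] q7 0.28
in tray -0.1693 -0.3247
```

Call:
arm_command(rows=[[[50,0,0,0.7,0],[50,0,0,0.5,0],[50,0.333,0.806,0,0],[50,0.333,0.806,0,0],[50,0.333,0.806,0,0],[50,0.333,0.806,0,0],[50,0.333,0.806,0,0],[50,0.333,0.806,0,0],[50,0.333,0.806,0,0],[50,0,0,0,0]]])

```text
t: 10.2
eef_pos: [0.6048, 0.0482, 0.1471]
tool_rot: [-0.001, 0.673, 0.74, 0.002]
contact_force: [0.7, 0.2, -1.9]
gripper_width: 0.675
grasp_force: 43.6
```

```bash
python3 st.py
```

```text
10.2 [0.6048 0.0482 0.1471] yaw_y 5.4 0.675 43.59876628004713 [ 0.7  0.2 -1.9] q7 -0.34
in tray 0.0016 0.0063
```

Call:
arm_command(rows=[[[50,-0.02,0,-0.5,0],[50,0,0,-0.5,0],[50,0,0,-0.5,0],[50,0,0,-0.3,0],[50,0,0,-0.12,0],[50,0,0,-0.04,0],[50,0,0,-0.03,0],[50,0,0,0,0],[50,0,0,0,0],[50,0,0,0,0]]])

```text
t: 11.45
eef_pos: [0.6035, 0.042, 0.0276]
tool_rot: [0.001, 0.676, 0.737, 0.001]
contact_force: [-1.5, -0.1, 6.3]
gripper_width: 0.671
grasp_force: 44.1
```

```bash
python3 st.py
```

```text
11.45 [0.6035 0.042  0.0276] yaw_y 5.0 0.671 44.127822863229085 [-1.5 -0.1  6.3] q7 -0.43
in tray -0.0003 0.0002
```

Call:
arm_command(rows=[[[85,0,0,0,0],[85,0,0,0,0],[85,0,0,0.7,0],[85,0,0,0.7,0],[85,0,0,0.5,0.99],[85,-0.257,0.508,0,0.99],[85,-0.257,0.508,0,0.99],[85,-0.257,0.508,0,0.99],[85,-0.257,0.508,0,0.99],[85,-0.257,0.508,0,0.99]]], newtons=20)

```text
t: 12.7
eef_pos: [0.5239, 0.1966, 0.1402]
tool_rot: [-0.0, 0.48, 0.877, -0.0]
contact_force: [0.2, 0.0, 0.3]
gripper_width: 0.995
grasp_force: 0.0
```

Call:
arm_command(rows=[[[85,-0.257,0.508,0,0.99],[85,-0.257,0.508,0,0.99],[85,-0.257,0.508,0,0.99],[85,-0.257,0.508,0,0.99],[85,-0.257,0.508,0,0.99],[85,0,0,0,0.99],[85,0,0,0,0.99],[85,0,0,0,0.99],[85,0,0,0,0.99],[85,0,0,0,0.99]]])

```text
t: 13.95
eef_pos: [0.4472, 0.3477, 0.1403]
tool_rot: [-0.0, 0.105, 0.994, -0.0]
contact_force: [0.0, 0.1, -0.3]
gripper_width: 0.993
grasp_force: 0.0
```

Call:
arm_command(rows=[[[85,0,0,0,0.99],[85,0,0,0,0.99],[85,0,0,0,0.99],[85,0,0,0,0.99],[85,0,0,0,0.99],[85,0,0,0,0.99],[85,0,0,-0.3,0],[85,0,0,-0.3,0],[85,0,0,0,0],[85,0,0,0,0]]])

```text
t: 15.2
eef_pos: [0.4483, 0.3469, 0.1045]
tool_rot: [-0.0, -0.129, 0.992, 0.0]
contact_force: [0.2, -0.4, 0.2]
gripper_width: 0.996
grasp_force: 0.0
```

```bash
python3 st.py
python3 - <<'E'
from h import *
m=yaw();
im=cams.read_camera("scene")[:,:,::-1];cv2.imwrite("pics/sc2.png",im);p=cams.camera_params("wrist")
w=cams.read_camera("wrist")[:,:,::-1];cv2.imwrite("pics/w2.png",w)
K=np.array(p["K"]);E=np.array(p["extrinsics"]);print(K.round(1).tolist(),E.round(3).tolist())
cv2.imwrite("pics/v2.png",np.hstack([cv2.resize(im[60:320,280:540],(390,390)),cv2.resize(w[:,120:520],(390,390))]))
E
```

```text
15.2 [0.4483 0.3469 0.1045] yaw_y 104.8 0.996 0.0 [ 0.2 -0.4  0.2] q7 0.52
in tray -0.1278 0.3176
[[309.7, 0.0, 318.4], [0.0, 309.7, 200.3], [0.0, 0.0, 1.0]] [[-0.256, 0.913, 0.317, 0.366], [0.967, 0.242, 0.084, 0.326], [0.0, 0.328, -0.945, 0.247], [0.0, 0.0, 0.0, 1.0]]
```

View pics/v2.png

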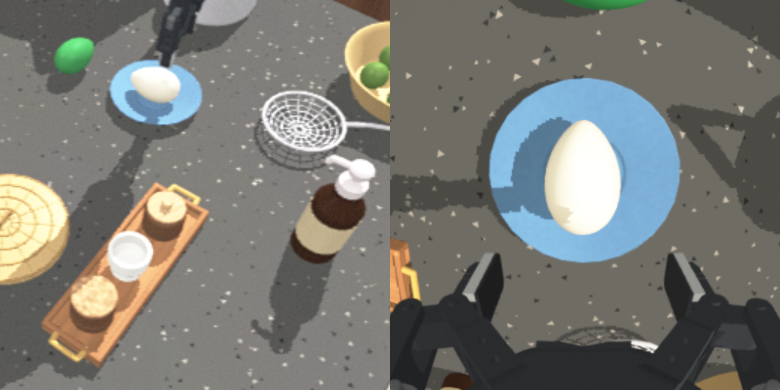

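Scene (left): the cup at (130,258) stands between the pots. Wrist (right): the egg's narrow end is at (583,120), pointing to -x, and the blunt end at (582,234) is next to the gripper and centred between the fingers. I'll check the egg's position along its axis from the wrist camera.

```bash
cat >> h.py <<'E'
def wray(uv,z,p=None):
    p=p or cams.camera_params("wrist");K=np.array(p["K"]);E=np.array(p["extrinsics"])
    d=np.array([uv[0]-K[0,2],uv[1]-K[1,2]]);r=np.hypot(*d);t=r/K[0,0];v=np.r_[d/max(r,1e-9)*np.sin(t),np.cos(t)]
    v=E[:3,:3]@v;c=E[:3,3];return c+v*(z-c[2])/v[2]
def wproj(P,p=None):
    p=p or cams.camera_params("wrist");K=np.array(p["K"]);E=np.array(p["extrinsics"])
    q=(np.atleast_2d(P)-E[:3,3])@E[:3,:3];r=np.hypot(q[:,0],q[:,1]);t=np.arctan2(r,q[:,2]);return q[:,:2]/r[:,None]*t[:,None]*K[0,0]+K[:2,2]
th=np.linspace(0,np.pi,25);ph=np.linspace(0,2*np.pi,25)
def egg(o,ax):
    ax=np.array(ax)/np.linalg.norm(ax);s=np.cross(ax,[.3,.5,.81]);s/=np.linalg.norm(s);w=np.cross(ax,s)
    x=np.where(np.cos(th)>0,38*np.cos(th),48*np.cos(th))/1e3;r=.028*np.sin(th)
    return o+(x[:,None,None]*ax+r[:,None,None]*(np.cos(ph)[:,None]*s+np.sin(ph)[:,None]*w)).reshape(-1,3)
E
python3 - <<'E'
from h import *
from scipy.optimize import minimize
im=cv2.imread("pics/w2.png");h=cv2.cvtColor(im,cv2.COLOR_BGR2HSV);m=cv2.inRange(h,(0,0,110),(60,120,255))
z=np.zeros(m.shape,np.uint8);cv2.ellipse(z,(318,180),(48,68),0,0,360,255,-1);m&=z;_,l,s,_=cv2.connectedComponentsWithStats(m);m=l==1+np.argmax(s[1:,4])
def cost(v):
    q=wproj(egg([v[0],v[1],.034],[np.cos(v[2]),np.sin(v[2]),0]));z=np.zeros(m.shape,np.uint8);cv2.fillConvexPoly(z,cv2.convexHull(np.round(q*16).astype(np.int32)),1,shift=4);z=z>0
    return 1-(z&m).sum()/(z|m).sum()
s0=np.array([.432,.342,.26]);r=minimize(cost,s0,method="Nelder-Mead",options=dict(initial_simplex=[s0,s0+[.008,0,0],s0+[0,.008,0],s0+[0,0,.15]]));print(r.x,np.degrees(r.x[2]),r.fun,s[:,4].max())
E
```

```text
[0.43124514 0.34152774 0.25432521] 14.571760979746667 0.04741674660819517 249043
```

Call:
arm_command(rows=[[[85,0,0,-0.5,0],[85,0,0,-0.5,0],[85,0,0,-0.31,0],[85,0,0,0,0],[45,0,0,0,0],[45,0,0,0,0],[45,0,0,0,0],[45,0,0,0,0],[45,0,0,0.3,0],[45,0,0,0.3,0]]], newtons=20)

```text
t: 16.55
eef_pos: [0.4482, 0.3465, 0.0632]
tool_rot: [-0.0, -0.129, 0.992, -0.0]
contact_force: [-0.3, 1.2, -1.5]
gripper_width: 0.605
grasp_force: 21.2
```

```bash
python3 st.py
python3 - <<'E'
from h import *
im=cams.read_camera("scene")[:,:,::-1];cv2.imwrite("pics/sc3.png",im);w=cams.read_camera("wrist")[:,:,::-1]
cv2.imwrite("pics/v3.png",np.hstack([cv2.resize(im[60:170,320:430],(390,390),interpolation=2),cv2.resize(w[:,120:520],(390,390))]))
E
```

```text
16.55 [0.4482 0.3465 0.0632] yaw_y 104.8 0.605 21.235931697883643 [-0.3  1.2 -1.5] q7 0.47
in tray -0.128 0.3173
```

View pics/v3.png

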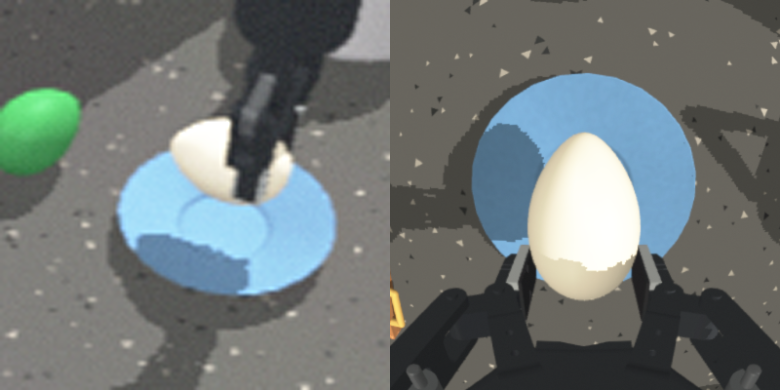

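The egg lifted but stayed level: the pads hold it against turning, about 15 mm to the blunt side of its origin. I'll lift sharply while moving toward the tray and see if it swings. If it doesn't, I'll use the fixed tray rim to turn it nose-down.

Call:
arm_command(rows=[[[45,0,0,1,0],[45,0,0,0,0],[45,0,0,1,0],[45,0.29,-0.634,0,-0.43],[45,0.29,-0.634,0,-0.43],[45,0.29,-0.634,0,-0.43],[45,0.29,-0.634,0,-0.43],[45,0.29,-0.634,0,-0.43],[45,0,0,0,0],[45,0,0,0,0]]])

```text
t: 17.9
eef_pos: [0.5349, 0.1567, 0.1815]
tool_rot: [-0.001, -0.043, 0.999, 0.0]
contact_force: [0.3, 0.5, -1.9]
gripper_width: 0.606
grasp_force: 22.5
```

```bash
python3 st.py
cat > fit.py <<'E'
# tilt of held egg: fit (along-offset, height, tilt) to wrist silhouette, egg in plane of tool x,z
from h import *
from scipy.optimize import minimize
import sys
o=get_obs();M=yaw();p=cams.camera_params("wrist");im=cams.read_camera("wrist")[:,:,::-1];cv2.imwrite(f"pics/w{sys.argv[1]}.png",im)
sc=cams.read_camera("scene")[:,:,::-1];cv2.imwrite(f"pics/sc{sys.argv[1]}.png",sc)
h=cv2.cvtColor(im,cv2.COLOR_BGR2HSV);m=cv2.inRange(h,(12,12,125),(38,110,255));z=np.zeros(m.shape,np.uint8);cv2.rectangle(z,(258,60),(380,330),255,-1);m&=z
m=cv2.morphologyEx(m,cv2.MORPH_OPEN,np.ones((5,5)));_,l,s,_=cv2.connectedComponentsWithStats(m);m=(l==1+np.argmax(s[1:,4]))
b=M[:,0]*np.sign(-1 if np.dot(M[:,0],p["extrinsics"][:3,3]-o["eef_pos"])>0 else 1);b[2]=0;b/=np.linalg.norm(b)  # blunt dir when level: away from camera side
up=np.array([0,0,1.]);T=o["eef_pos"]
def geo(v):
    ax=b*np.cos(v[2])+up*np.sin(v[2]);return T+up*v[1]+b*v[0],ax
def cost(v):
    c,ax=geo(v);q=wproj(egg(c,ax),p);z=np.zeros(m.shape,np.uint8);cv2.fillConvexPoly(z,cv2.convexHull(np.round(q*16).astype(np.int32)),1,shift=4);z=z>0
    return 1-(z&m).sum()/(z|m).sum()
best=None
for t0 in (0,.4,.8,1.2,1.57):
    s0=np.array([-.015*np.cos(t0),.008-.015*np.sin(t0),t0]);r=minimize(cost,s0,method="Nelder-Mead",options=dict(initial_simplex=[s0,s0+[.008,0,0],s0+[0,.008,0],s0+[0,0,.3]]))
    print("fit along %.4f up %.4f tilt %.1f cost %.3f"%(r.x[0],r.x[1],np.degrees(r.x[2]),r.fun))
    if best is None or r.fun<best.fun:best=r
c,ax=geo(best.x);print("origin",c.round(4),"blunt",ax.round(3),"b",b.round(3))
v=im.copy();cv2.polylines(v,[cv2.convexHull(np.round(wproj(egg(c,ax),p)).astype(np.int32))],1,(0,0,255),1)
C=np.array(w2pix("scene",T)[0],int);C=np.clip(C,[60,60],[579,339]);q=np.round(w2pix("scene",egg(c,ax))).astype(np.int32);s2=sc.copy();cv2.polylines(s2,[cv2.convexHull(q)],1,(0,0,255),1)
cv2.imwrite(f"pics/v{sys.argv[1]}.png",np.hstack([cv2.resize(s2[C[1]-60:C[1]+60,C[0]-60:C[0]+60],(390,390),interpolation=2),cv2.resize(v[:,120:520],(390,390))]))
E
python3 fit.py 4
```

```text
17.9 [0.5349 0.1567 0.1815] yaw_y 95.0 0.606 22.489665133127517 [ 0.3  0.5 -1.9] q7 0.83
in tray -0.0584 0.1206
fit along -0.0184 up 0.0039 tilt 6.3 cost 0.071
fit along -0.0219 up 0.0038 tilt 38.8 cost 0.069
fit along -0.0219 up 0.0038 tilt 37.7 cost 0.069
fit along -0.0231 up 0.0051 tilt 39.7 cost 0.070
fit along -0.0224 up 0.0044 tilt 39.9 cost 0.069
origin [0.5131 0.1548 0.1854] blunt [0.776 0.068 0.627] b [0.996 0.087 0.   ]
```

View pics/v4.png

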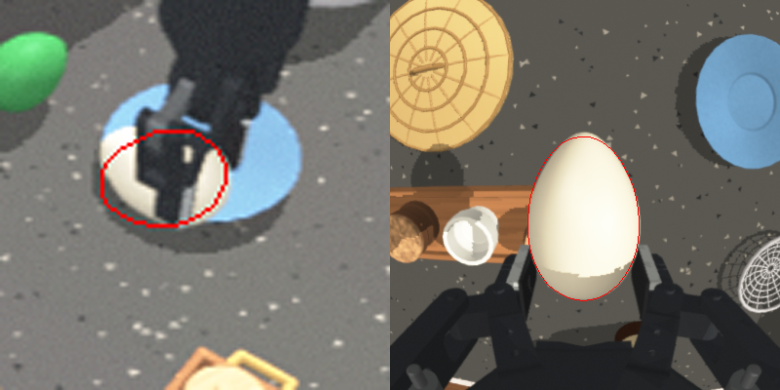

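The wrist fit overlays the egg at (583,215), essentially still level. Its tilt is poorly conditioned from this view. I'll tilt the egg by pressing the underside of its blunt end on the near edge of the ginger pot's cork lid, which is rigid, 64 mm high and stable under a downward push.

Call:
arm_command(rows=[[[45,0.115,-0.845,0,0],[45,0.115,-0.845,0,0],[45,0.115,-0.845,0,0],[45,0.115,-0.845,0,0],[45,0,0,-0.6,0],[45,0,0,-0.6,0],[45,0,0,-0.4,0],[45,0,0,-0.175,0],[45,0,0,0,0],[45,0,0,0,0]]])

```text
t: 19.25
eef_pos: [0.564, -0.0459, 0.0767]
tool_rot: [0.001, -0.044, 0.999, 0.0]
contact_force: [1.1, 0.8, -1.6]
gripper_width: 0.607
grasp_force: 22.5
```

```bash
python3 st.py; python3 fit.py 5
```

```text
19.25 [ 0.564  -0.0459  0.0767] yaw_y 95.0 0.607 22.48574301702682 [ 1.1  0.8 -1.6] q7 1.09
in tray -0.0474 -0.0838
fit along -0.0186 up 0.0032 tilt 13.5 cost 0.049
fit along -0.0218 up 0.0036 tilt 37.4 cost 0.046
fit along -0.0218 up 0.0037 tilt 38.5 cost 0.046
fit along -0.0219 up 0.0040 tilt 38.3 cost 0.046
fit along -0.0219 up 0.0035 tilt 40.3 cost 0.047
origin [ 0.5422 -0.0478  0.0807] blunt [0.782 0.068 0.619] b [0.996 0.087 0.   ]
```

Call:
arm_command(rows=[[[45,0,0,1,0],[45,-0.089,0.878,0,0],[45,-0.089,0.878,0,0],[45,-0.089,0.878,0,0],[45,-0.089,0.878,0,0],[45,0,0,-0.6,0],[45,0,0,-0.6,0],[45,0,0,-0.4,0],[45,0,0,0,0],[45,0,0,0,0]]])

```text
t: 20.6
eef_pos: [0.5427, 0.1648, 0.0409]
tool_rot: [0.001, -0.043, 0.999, 0.0]
contact_force: [-0.1, -0.7, -1.1]
gripper_width: 0.606
grasp_force: 22.6
```

```bash
python3 st.py
cat > fit2.py <<'E'
# joint wrist+scene fit; gripper-dark pixels in scene are "don't care"
from h import *
from scipy.optimize import minimize
import sys
o=get_obs();M=yaw();p=cams.camera_params("wrist");T=np.array(o["eef_pos"])
I={"w":cams.read_camera("wrist")[:,:,::-1],"scene":cams.read_camera("scene")[:,:,::-1]}
for n in I: cv2.imwrite(f"pics/{n}{sys.argv[1]}.png",I[n])
b=M[:,0].copy();b[2]=0;b/=np.linalg.norm(b);b*=1 if b[0]>0 else -1
if len(sys.argv)>2: b=-b
up=np.array([0,0,1.])
pr=lambda n,P:wproj(P,p) if n=="w" else w2pix("scene",P)
def mask(n):
    h=cv2.cvtColor(I[n],cv2.COLOR_BGR2HSV);H,S,V=cv2.split(h);m=((V>120)&(S<115)&(((H>10)&(H<40))|(V>200))).astype(np.uint8)
    c=pr(n,T+up*.005-.005*b)[0];z=np.zeros(m.shape,np.uint8);cv2.circle(z,tuple(int(a) for a in c),95 if n=="w" else 42,1,-1)
    if n=="w": z[:, :255]=0;z[:,382:]=0
    m=cv2.morphologyEx(m&z,cv2.MORPH_OPEN,np.ones((3,3)))
    return m>0,(V<75)&(S<90)|((S<40)&(V<200)&(V>75)&False)
MK={n:mask(n) for n in I}
def geo(v):return T+up*v[1]+b*v[0],b*np.cos(v[2])+up*np.sin(v[2])
def cost(v,det=False):
    c,ax=geo(v);P=egg(c,ax);t=[]
    for n in I:
        z=np.zeros(MK[n][0].shape,np.uint8);cv2.fillConvexPoly(z,cv2.convexHull(np.round(pr(n,P)*16).astype(np.int32)),1,shift=4);z=z>0
        m,dk=MK[n];t.append(((z&~m&~dk).sum()+(m&~z).sum())/z.sum())
    return t if det else sum(t)
R_=[]
for t0 in (0,.35,.7,1.05,1.4):
    s0=np.array([-.015*np.cos(t0)-.003,.008-.015*np.sin(t0),t0]);r=minimize(cost,s0,method="Nelder-Mead",options=dict(initial_simplex=[s0,s0+[.006,0,0],s0+[0,.006,0],s0+[0,0,.25]]));R_.append(r)
    print("along %.4f up %.4f tilt %.1f cost %.3f"%(*r.x[:2],np.degrees(r.x[2]),r.fun),np.round(cost(r.x,True),3))
r=min(R_,key=lambda r:r.fun);c,ax=geo(r.x)
out=[]
for n in("scene","w"):
    s2=I[n].copy();cv2.polylines(s2,[cv2.convexHull(np.round(pr(n,egg(c,ax))).astype(np.int32))],1,(0,0,255),1);C=np.clip(pr(n,T)[0].astype(int),[60,60],[579,339])
    out.append(cv2.resize(s2[C[1]-60:C[1]+60,C[0]-60:C[0]+60] if n=="scene" else s2[:,120:520],(390,390),interpolation=2))
cv2.imwrite(f"pics/v{sys.argv[1]}.png",np.hstack(out));print("origin",c.round(4),"blunt",ax.round(3))
E
python3 fit2.py 6
```

```text
20.6 [0.5427 0.1648 0.0409] yaw_y 94.9 0.606 22.60669380500758 [-0.1 -0.7 -1.1] q7 0.67
in tray -0.0499 0.128
along -0.0189 up 0.0167 tilt -30.9 cost 2.734 [0.12  2.615]
along -0.0191 up 0.0148 tilt -22.7 cost 2.724 [0.142 2.582]
along -0.0177 up 0.0204 tilt -22.6 cost 2.768 [0.178 2.59 ]
along -0.0208 up 0.0154 tilt -30.6 cost 2.710 [0.121 2.59 ]
along -0.0268 up 0.0128 tilt 168.6 cost 2.741 [0.149 2.591]
origin [0.522  0.163  0.0563] blunt [ 0.858  0.074 -0.509]
```

Call:
arm_command(rows=[[[45,0,0,-0.07,0],[45,0,0,-0.07,0],[45,0,0,0,0],[45,0,0,0,0],[45,-0.04,-0.004,-0.01,0],[45,-0.04,-0.004,-0.01,0],[45,-0.04,-0.004,-0.01,0],[45,-0.04,-0.004,-0.01,0],[45,-0.04,-0.004,-0.01,0],[45,0,0,0,0]]])

```text
t: 21.95
eef_pos: [0.5296, 0.1631, 0.0281]
tool_rot: [-0.0, -0.043, 0.999, -0.0]
contact_force: [-0.4, 0.3, -2.7]
gripper_width: 0.606
grasp_force: 21.0
```

```bash
python3 - <<'E'
import re
s=open('fit2.py').read()
s=s.replace('(S<115)&(((H>10)&(H<40))|(V>200))','(S<(80 if n=="scene" else 115))&(((H>10)&(H<40))|(V>200))')
s=s.replace('m=cv2.morphologyEx(m&z,cv2.MORPH_OPEN,np.ones((3,3)))','m=cv2.morphologyEx(m&z,cv2.MORPH_OPEN,np.ones((3,3)));print(n,m.sum())')
open('fit2.py','w').write(s)
E
python3 st.py; python3 fit2.py 7
```

```text
21.95 [0.5296 0.1631 0.0281] yaw_y 95.0 0.606 21.020246511034202 [-0.4  0.3 -2.7] q7 0.64
in tray -0.0632 0.1274
w 13487
scene 2046
along -0.0209 up 0.0144 tilt -21.6 cost 2.442 [0.136 2.307]
along -0.0198 up 0.0205 tilt -26.9 cost 2.473 [0.144 2.329]
along -0.0275 up 0.0267 tilt -22.1 cost 2.510 [0.232 2.277]
along -0.0281 up 0.0207 tilt -17.5 cost 2.487 [0.208 2.279]
along -0.0296 up 0.0141 tilt 165.8 cost 2.465 [0.147 2.319]
origin [0.5087 0.1613 0.0426] blunt [ 0.926  0.081 -0.368]
```

View pics/v7.png

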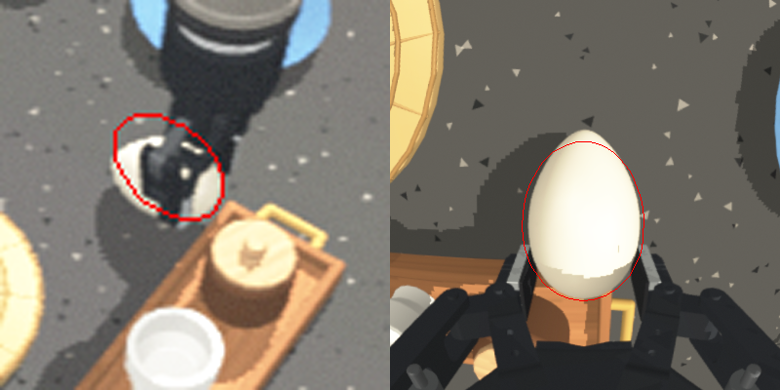

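In the crops the egg is still nearly level, with its nose at (115,165) and blunt end at (222,200) in the scene view. The white cup had polluted the mask, so I'll refit with a tight mask.

```bash
sed -i 's/95 if n=="w" else 42/95 if n=="w" else 24/; s/c=pr(n,T+up\*.005-.005\*b)\[0\]/c=pr(n,T+up*.003-.012*b)[0]/' fit2.py
python3 - <<'E'
s=open('fit2.py').read()
s=s.replace('t.append(((z&~m&~dk).sum()+(m&~z).sum())/z.sum())','t.append(((z&~m&~dk).sum()+(m&~z).sum())/z.sum())')
s=s.replace('sys.argv)>2: b=-b','sys.argv)>2 and sys.argv[2]=="r": b=-b')
open('fit2.py','w').write(s)
E
python3 fit2.py 8
python3 - <<'E'
from h import *
im=cv2.imread("pics/scene8.png");o=get_obs();C=w2pix("scene",o["eef_pos"])[0].astype(int);print(C)
h=cv2.cvtColor(im,cv2.COLOR_BGR2HSV)
for y in range(C[1]-26,C[1]+12,2): print("".join("%4d"%h[y,x,2]+("e" if h[y,x,1]<80 and 10<h[y,x,0]<40 and h[y,x,2]>120 else ".") for x in range(C[0]-30,C[0]+14,2)))
E
```

```text
w 14597
scene 554
along -0.0196 up 0.0069 tilt -6.7 cost 0.577 [0.064 0.513]
along -0.0198 up 0.0071 tilt -5.2 cost 0.576 [0.068 0.508]
along -0.0184 up 0.0075 tilt -15.5 cost 0.576 [0.038 0.538]
along -0.0185 up 0.0073 tilt -15.5 cost 0.576 [0.041 0.536]
along -0.0206 up 0.0063 tilt 3.9 cost 0.574 [0.081 0.493]
origin [0.5094 0.1614 0.0346] blunt [0.994 0.086 0.067]
[373 180]
 129e 125e 131e 130e 132e 128. 128e 129e 129e 131e 128e  76.  56.  53.  58.  57.  49.  53.  51.  56.  49.  48.
 127e 136e 130. 129e 130e 130e 186e 154e 133. 130e 131e  70.  86.  91.  60.  52.  54.  49.  66.  68.  62.  59.
 128e 129e 126e 126e 125e 129e 134e 127e 128e 131e 125e  63. 105. 127.  84.  57.  53.  58.  58.  65.  50.  52.
 129e 129e 130e 130e 129. 131e 127. 126e 125. 125e 100. 100. 114. 103.  62.  56.  52.  50.  59.  59.  53.  49.
 128e 132e 135e 131. 128e 125e 137e 160e 249e 255e 177e 111. 111.  86.  48.  48.  49.  58.  58.  54.  54. 163.
 130e 129e 131e 127. 143e 246e 255. 221e 176e 255. 127. 114. 101. 250e 167e  50.  46.  64.  56.  50.  47.  77.
 128e 130e 125. 209e 255e 255e 255e  80.  73. 106. 107
[... 688 characters left out ...]
226e 240e 232e 227e 161e 131. 125e
 126e  88.  91.  87. 132e 221e 230e 178e  67.  63.  63.  52.  48.  59.  82. 225e 233e 231e 223e 137e 128. 125.
 113.  91.  89.  89.  88. 135e 213e 225e 232e 148e  55.  50.  58. 141. 151. 221e 228e 225e 177e 131e 244. 216.
  91.  88.  88.  92.  89.  89. 103. 187e 214e 162e  54.  53.  47. 147. 145e 225e 220e 188e 129. 213. 245. 244.
  88.  91.  89.  92.  89.  88.  88.  89. 112. 117.  55.  53.  64. 160. 158e 204e 149e 125e 151e 241. 198. 147.
  90.  91.  91.  91.  90.  88.  90.  86.  88.  96.  96.  57.  68. 169. 113.  87. 127e 130e 174. 222. 185. 255e
  91.  86.  90.  88.  89.  84.  90.  86.  90.  91. 103.  89. 105. 118.  88.  89.  89. 170. 203. 244. 255e 255e
```

```bash
python3 - <<'E'
s=open('fit2.py').read()
s=s.replace('m=((V>120)&','m=((V>(165 if n=="scene" else 120))&')
i=s.index('    return m>0,');j=s.index('\n',i)
s=s[:i]+'    dk=cv2.dilate(((V<80)|((V<125)&(S<25))).astype(np.uint8),np.ones((3,3)))>0;return m>0,dk'+s[j:]
s=s.replace('z[:,382:]=0','z[:,382:]=0\n    else: m=m*(V>165)')
open('fit2.py','w').write(s)
E
python3 fit2.py 9
```

```text
w 14590
scene 322
along -0.0223 up 0.0048 tilt 21.5 cost 0.164 [0.072 0.092]
along -0.0224 up 0.0049 tilt 20.9 cost 0.164 [0.072 0.092]
along -0.0226 up 0.0051 tilt 22.5 cost 0.162 [0.072 0.09 ]
along -0.0225 up 0.0050 tilt 21.9 cost 0.163 [0.072 0.09 ]
along -0.0228 up 0.0059 tilt 16.8 cost 0.169 [0.071 0.097]
origin [0.5075 0.1612 0.0334] blunt [0.921 0.08  0.382]
```

The refit is consistent in both cameras: about 21° nose-down, so rolling over the rim works. I'll raise it and make a second rolling pass.

Call:
arm_command(rows=[[[45,0,0,0.45,0],[45,0.357,0.16,0,0],[45,0,0,-0.3,0],[45,0,0,-0.06,0],[45,-0.03,-0.003,-0.011,0],[45,-0.03,-0.003,-0.011,0],[45,-0.03,-0.003,-0.011,0],[45,-0.03,-0.003,-0.011,0],[45,-0.03,-0.003,-0.011,0],[45,0,0,0.3,0]]])

```text
t: 23.5
eef_pos: [0.5404, 0.171, 0.0474]
tool_rot: [-0.002, -0.043, 0.999, -0.001]
contact_force: [-0.4, 0.7, -1.9]
gripper_width: 0.565
grasp_force: 19.7
```

```bash
python3 st.py; python3 fit2.py 10
```

```text
23.5 [0.5404 0.171  0.0474] yaw_y 95.0 0.565 19.717213186668232 [-0.4  0.7 -1.9] q7 0.67
in tray -0.0517 0.1343
w 14172
scene 268
along -0.0272 up 0.0075 tilt 66.9 cost 0.175 [0.035 0.14 ]
along -0.0263 up 0.0072 tilt 64.8 cost 0.183 [0.044 0.139]
along -0.0268 up 0.0054 tilt 54.9 cost 0.196 [0.053 0.144]
along -0.0274 up 0.0080 tilt 66.5 cost 0.171 [0.036 0.136]
along -0.0307 up 0.0145 tilt 76.8 cost 0.194 [0.039 0.155]
origin [0.5131 0.1687 0.0555] blunt [0.398 0.035 0.917]
```

The second pass swung it to about 65°, but the pads now hold it off-centre. I'll raise the grip slightly, carry it gently over the cup and refit.

Call:
arm_command(rows=[[[45,0,0,0.15,0],[45,0,0,0.35,0],[45,0,0,0.45,0],[45,0,0,0.35,0],[45,0.2,-0.26,0,0],[45,0.35,-0.46,0,0],[45,0.4,-0.53,0,0],[45,0.4,-0.53,0,0],[45,0.25,-0.32,0,0],[45,0,0,0,0]]], newtons=30)

```text
t: 24.85
eef_pos: [0.6393, 0.0411, 0.1246]
tool_rot: [-0.001, -0.04, 0.999, -0.001]
contact_force: [-1.6, 0.5, -1.5]
gripper_width: 0.532
grasp_force: 27.1
```

```bash
python3 st.py; python3 fit2.py 11
```

```text
24.85 [0.6393 0.0411 0.1246] yaw_y 94.6 0.532 27.11614917498082 [-1.6  0.5 -1.5] q7 1.02
in tray 0.0353 -0.0038
w 13867
scene 510
along -0.0272 up 0.0042 tilt 73.0 cost 0.275 [0.08  0.195]
along -0.0271 up 0.0040 tilt 73.4 cost 0.270 [0.083 0.188]
along -0.0274 up 0.0045 tilt 73.7 cost 0.274 [0.081 0.193]
along -0.0274 up 0.0038 tilt 69.5 cost 0.272 [0.073 0.199]
along -0.0269 up 0.0038 tilt 73.3 cost 0.271 [0.084 0.187]
origin [0.6123 0.039  0.1286] blunt [0.285 0.023 0.958]
```

View pics/v11.png

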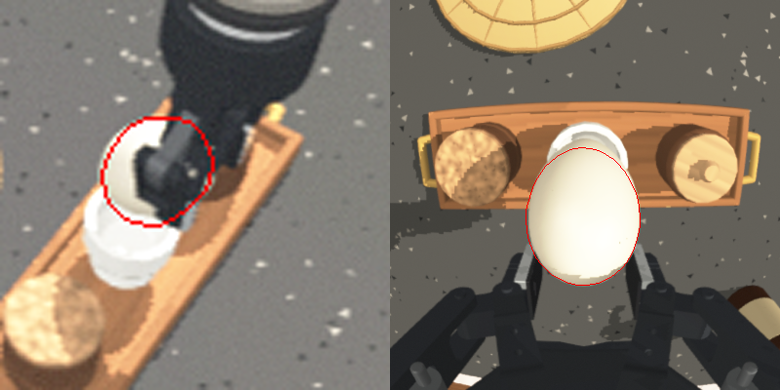

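The egg (left: (150,165), right: (583,215)) is nose-down above the cup, about 17° off upright. The fingers are narrowing (45 mm), so it is creeping out of the grip. I'll lower it into the cup now with less force.

Call:
arm_command(rows=[[[44,0,0,-0.2,0],[44,0,0,-0.25,0],[44,0,0,-0.2,0],[44,0,0,-0.05,0],[44,0,0,-0.02,0],[44,0,0,-0.02,0],[44,0,0,-0.02,0],[44,0,0,0,0],[44,0,0,0,0],[44,0,0,0,0]]], newtons=20)

```text
t: 26.2
eef_pos: [0.6424, 0.0462, 0.0842]
tool_rot: [0.004, -0.043, 0.999, -0.0]
contact_force: [2.4, -2.4, 17.3]
gripper_width: 0.536
grasp_force: 29.0
```

```bash
python3 st.py; python3 fit2.py 12
```

```text
26.2 [0.6424 0.0462 0.0842] yaw_y 94.9 0.536 29.011290741182165 [ 2.4 -2.4 17.3] q7 0.98
in tray 0.0388 0.001
w 14511
scene 433
along -0.0280 up 0.0045 tilt 67.1 cost 0.239 [0.098 0.141]
along -0.0279 up 0.0041 tilt 62.3 cost 0.250 [0.102 0.148]
along -0.0272 up 0.0038 tilt 64.5 cost 0.240 [0.1  0.14]
along -0.0282 up 0.0061 tilt 71.7 cost 0.259 [0.097 0.162]
along -0.0275 up 0.0039 tilt 66.2 cost 0.241 [0.098 0.143]
origin [0.6145 0.0438 0.0887] blunt [0.387 0.033 0.921]
```

Call:
arm_command(rows=[[[44,0,0,0.04,0],[44,-0.04,-0.004,0.02,0],[44,-0.04,-0.004,0,0],[44,0,0,0,0],[44,0,0,-0.02,0],[44,0,0,-0.02,0],[44,0,0,-0.02,0],[44,0,0,0,0],[44,0,0,0,0],[44,0,0,0,0]]])

```text
t: 27.55
eef_pos: [0.6402, 0.0461, 0.0851]
tool_rot: [0.007, -0.043, 0.999, 0.001]
contact_force: [7.9, -1.6, 14.9]
gripper_width: 0.539
grasp_force: 30.7
```

```bash
python3 st.py; python3 fit2.py 13
python3 - <<'E'
from h import *
im=cv2.imread("pics/scene13.png");h=cv2.cvtColor(im,cv2.COLOR_BGR2HSV)
C=w2pix("scene",[.6038,.0418,.05])[0].astype(int);print(C)
for y in range(C[1]-30,C[1]+26,2): print(y,"".join("%4d"%h[y,x,2]+("w" if h[y,x,1]<12 else "e" if h[y,x,1]<80 else ".") for x in range(C[0]-22,C[0]+32,2)))
E
```

```text
27.55 [0.6402 0.0461 0.0851] yaw_y 94.9 0.539 30.696213596966118 [ 7.9 -1.6 14.9] q7 0.98
in tray 0.0366 0.001
w 14156
scene 443
along -0.0273 up 0.0034 tilt 65.8 cost 0.241 [0.076 0.165]
along -0.0274 up 0.0034 tilt 65.6 cost 0.243 [0.076 0.167]
along -0.0273 up 0.0034 tilt 65.8 cost 0.241 [0.075 0.165]
along -0.0275 up 0.0038 tilt 66.2 cost 0.244 [0.074 0.17 ]
along -0.0277 up 0.0037 tilt 65.4 cost 0.243 [0.076 0.167]
origin [0.613  0.0437 0.0885] blunt [0.409 0.035 0.912]
[367 229]
199  131w 129w 130w 129w 132e 132w 128w 130w 128e 131w 128w 131w 227. 244. 171. 197.  80.  58e  52e  50e  57e  51e  54e  56e  52e  53e  55e
201  130w 132e 130w 130w 128w 129w 129w 131e 131e 130w 123w 236. 244. 190. 226. 215.  60e  52e  53e  55e  54e  51e  57e  48e  56e  53e  55e
203  130e 129w 133e 130e 127w 127w 130w 129w 128w 128w 169e 244. 213. 205. 248. 175.  59e  56e  56e  56e  53e  54e  56e  53e  59e  52e  56e
205  127w 127w 132w 130e 128w 128w 127w 132w 130w 158e 244. 229. 164. 246. 247. 151.  56e  60e  57e  53e  57e  51e  54e  53e  52e  55e  51e
207  129w 127w 130w 132e 130e 130w 128w 129w 139e 
[... 2609 characters left out ...]

245  255e 255e 239. 198. 170. 175. 195. 235w 238w 234w 230w 229w 230w 221e 250. 251. 251. 250. 249. 243. 247. 189. 107e 115w 130e 131e 131w
247  254e 253. 243. 241. 219. 180. 189. 182. 183. 208e 207e 203e 176. 177. 243. 251. 249. 249. 239. 246. 218. 128. 112w 133e 130w 127w 128e
249  253e 249. 252. 255e 255e 206. 187. 175. 179. 174. 178. 175. 166. 181. 242. 250. 249. 243. 246. 237. 144.  94e 129e 135w 129e 134e 130w
251  254e 254e 253e 254e 255e 255e 184. 178. 176. 180. 179. 170. 176. 195. 251. 249. 243. 245. 245. 161. 103e 126w 132e 126e 131e 130e 127e
253  254e 252. 252. 253e 251. 255e 236. 177. 179. 180. 172. 170. 185. 184. 249. 249. 235. 242. 195. 115. 114w 132w 131e 131e 133e 130w 133e
```

```bash
cat > cup.py <<'E'
from h import *
import sys
from scipy.optimize import minimize
n=sys.argv[1];im=cv2.imread(n);h=cv2.cvtColor(im,cv2.COLOR_BGR2HSV)
S=h[:,:,1].astype(int);V=h[:,:,2].astype(int)
tc=np.array([.6038,.0418]);X=np.array([.996,.0886]);Y=np.array([-.0886,.996])
a=np.linspace(0,2*np.pi,40)
def hull(v):
    c=tc+X*v[0]+Y*v[1];P=[np.c_[c[0]+r*np.cos(a),c[1]+r*np.sin(a),0*a+z+.012] for r,z in((.023,0),(.023,.014),(.029,.026),(.029,.048))]
    return cv2.convexHull(np.round(w2pix("scene",np.vstack(P))*16).astype(np.int32))
m=(V>200)&(S<20);e=(V>165)&(S>=20)&(S<80)
dk=V<125
def cost(v):
    z=np.zeros(V.shape,np.uint8);cv2.fillConvexPoly(z,hull(v),1,shift=4);z=z>0
    bad=z&~m&~e&~dk               # wood/counter inside hull
    H=hull([0,0]);b=np.zeros(V.shape,np.uint8);cv2.fillConvexPoly(b,H,1,shift=4);b=cv2.dilate(b,np.ones((21,21)))>0
    low=np.zeros_like(b);low[int(w2pix("scene",[*tc,.05])[0][1])+2:]=1
    return bad.sum()+(m&b&low&~z).sum()
best=min((cost((x,y)),x,y) for x in np.arange(-.016,.0161,.001) for y in np.arange(-.016,.0161,.001));print("cup in tray",best)
E
python3 cup.py pics/scene13.png; python3 cup.py pics/sc2.png
```

```text
Traceback (most recent call last):
  File "cup.py", line 19, in <module>
    best=min((cost((x,y)),x,y) for x in np.arange(-.016,.0161,.001) for y in np.arange(-.016,.0161,.001));print("cup in tray",best)
  File "cup.py", line 19, in <genexpr>
    best=min((cost((x,y)),x,y) for x in np.arange(-.016,.0161,.001) for y in np.arange(-.016,.0161,.001));print("cup in tray",best)
              ~~~~^^^^^^^
  File "cup.py", line 16, in cost
    H=hull([0,0]);b=np.zeros(V.shape,np.uint8);cv2.fillConvexPoly(b,H,1,shift=4);b=cv2.dilate(b,np.ones((21,21)))>0
  File "cup.py", line 10, in hull
    return cv2.convexHull(np.round(w2pix("scene",np.vstack(P))*16).astype(np.int32))
                                   ~~~~~^^^^^^^^^^^^^^^^^^^^^^
  File "h.py", line 9, in w2pix
    p=cams.camera_params(n);K=np.array(p["K"]);E=np.array(p["extrinsics"])
ValueError: time passes only in moves, steps and waits
Traceback (most recent call last):
  File "cup.py", line 19, in <module>
    best=min((cost((x,y)),x,y) for x in np.arange(-.016,.0161,.001) for y in np.arange(-.016,.0161,.001));print("cup in tray",best)
  File "cup.py", line 19, in <genexpr>
    best=min((cost((x,y)),x,y) for x in np.arange(-.016,.0161,.001) for y in np.arange(-.016,.0161,.001));print("cup in tray",best)
              ~~~~^^^^^^^
  File "cup.py", line 14, in cost
    z=np.zeros(V.shape,np.uint8);cv2.fillConvexPoly(z,hull(v),1,shift=4);z=z>0
                                                      ~~~~^^^
  File "cup.py", line 10, in hull
    return cv2.convexHull(np.round(w2pix("scene",np.vstack(P))*16).astype(np.int32))
                                   ~~~~~^^^^^^^^^^^^^^^^^^^^^^
  File "h.py", line 9, in w2pix
    p=cams.camera_params(n);K=np.array(p["K"]);E=np.array(p["extrinsics"])
ValueError: time passes only in moves, steps and waits
```

```bash
sed -i 's/^def pix2w/import functools\n@functools.lru_cache\ndef cp(n): return cams.camera_params(n)\ndef pix2w/; s/p=cams.camera_params(n);/p=cp(n);/' h.py
python3 cup.py pics/scene13.png; python3 cup.py pics/sc2.png; python3 cup.py pics/scene10.png
```

```text
cup in tray (np.int64(23), np.float64(-0.002999999999999989), np.float64(0.0020000000000000157))
cup in tray (np.int64(32), np.float64(-0.002999999999999989), np.float64(1.3877787807814457e-17))
cup in tray (np.int64(36), np.float64(-0.002999999999999989), np.float64(1.3877787807814457e-17))
```

The cup hasn't moved. The egg's nose is against its near inner rim at about 25° off upright. I'll unload the arm, then open only to 50 mm so the fingers cage the egg (56 mm wide) while it settles. After that I can use them as a fork to push it upright.

Call:
arm_command(rows=[[[44,0.05,0.004,0.05,0],[44,0.05,0.004,0.04,0],[44,0,0,0,0],[44,0,0,0,0],[46,0,0,0,0],[47,0,0,0,0],[48,0,0,0,0],[49,0,0,0,0],[50,0,0,0,0],[50,0,0,0,0]]])

```text
t: 28.9
eef_pos: [0.6387, 0.0457, 0.0857]
tool_rot: [-0.001, -0.043, 0.999, -0.0]
contact_force: [0.0, -0.8, -0.4]
gripper_width: 0.583
grasp_force: 0.1
```

```bash
python3 st.py; python3 fit2.py 14;python3 cup.py pics/scene14.png
```

```text
28.9 [0.6387 0.0457 0.0857] yaw_y 95.0 0.583 0.111457820457872 [ 0.  -0.8 -0.4] q7 0.99
in tray 0.0351 0.0008
w 13994
scene 437
along -0.0260 up 0.0027 tilt 60.3 cost 0.234 [0.067 0.167]
along -0.0264 up 0.0024 tilt 61.8 cost 0.226 [0.068 0.159]
along -0.0263 up 0.0028 tilt 58.8 cost 0.231 [0.069 0.162]
along -0.0259 up 0.0030 tilt 57.8 cost 0.232 [0.069 0.163]
along -0.0264 up 0.0027 tilt 61.8 cost 0.228 [0.067 0.161]
origin [0.6124 0.0435 0.088 ] blunt [0.47  0.041 0.882]
cup in tray (np.int64(20), np.float64(-0.002999999999999989), np.float64(0.0020000000000000157))
```

Call:
arm_command(rows=[[[50,-0.05,-0.004,0,0],[50,-0.05,-0.004,0,0],[50,0,0,0,0],[50,0,0,0.15,0],[50,0,0,0.16,0],[50,0.15,0.013,0,0],[50,0.15,0.013,0,0],[25,0,0,0,0],[25,0,0,0,0],[25,0,0,0,0]]])

```text
t: 30.25
eef_pos: [0.6511, 0.0469, 0.1045]
tool_rot: [-0.0, -0.043, 0.999, -0.0]
contact_force: [0.1, -0.7, -1.2]
gripper_width: 0.291
grasp_force: 0.0
```

```bash
python3 st.py
python3 - <<'E'
s=open('fit2.py').read()
# cup-white (very low saturation) is don't-care in scene, cup hull area below rim too
s=s.replace('return m>0,dk','''
    if n=="scene":
        cw=cv2.dilate(((S<20)&(V>165)).astype(np.uint8),np.ones((3,3)))>0
        a=np.linspace(0,6.28,40);P=np.vstack([np.c_[.6038+r*np.cos(a),.0418+r*np.sin(a),0*a+zz] for r,zz in((.03,.012),(.031,.061))]);cu=np.zeros(V.shape,np.uint8);cv2.fillConvexPoly(cu,cv2.convexHull(np.round(w2pix("scene",P)).astype(np.int32)),1);dk|=cu>0;m[cu>0]=0
    return m>0,dk''')
open('fit2.py','w').write(s)
E
python3 fit2.py 15
```

```text
30.25 [0.6511 0.0469 0.1045] yaw_y 95.0 0.291 0.0 [ 0.1 -0.7 -1.2] q7 1.01
in tray 0.0476 0.0009
w 8166
scene 504
along -0.0229 up 0.0156 tilt 52.1 cost 0.163 [0.1   0.063]
along -0.0238 up 0.0120 tilt 54.1 cost 0.165 [0.103 0.062]
along -0.0244 up 0.0103 tilt 55.8 cost 0.166 [0.105 0.061]
along -0.0249 up 0.0102 tilt 55.9 cost 0.168 [0.105 0.062]
along -0.0240 up 0.0161 tilt 55.7 cost 0.166 [0.099 0.068]
origin [0.6283 0.0449 0.1201] blunt [0.612 0.053 0.789]
```

```bash
cat > fit3.py <<'E'
# egg standing in the cup: world fit of origin(x,y,z) and axis tilt (tx,ty); cup area is don't-care
from h import *
from scipy.optimize import minimize
import sys
tag=sys.argv[1];p=cams.camera_params("wrist");use=sys.argv[2].split(",")
I={n:cams.read_camera(n)[:,:,::-1] for n in use}
for n in I: cv2.imwrite(f"pics/{n}{tag}.png",I[n])
pr=lambda n,P:wproj(P,p) if n=="wrist" else w2pix(n,P)
X=np.array([.996,.0886,0]);Y=np.array([-.0886,.996,0]);G=np.array([.6038,.0418,0]);up=np.array([0,0,1.])
a=np.linspace(0,6.28,40)
def fill(n,P):
    z=np.zeros((400,640),np.uint8);cv2.fillConvexPoly(z,cv2.convexHull(np.round(pr(n,P)*16).astype(np.int32)),1,shift=4);return z>0
CUP=np.vstack([np.c_[G[0]+r*np.cos(a),G[1]+r*np.sin(a),0*a+z] for r,z in((.026,.012),(.032,.035),(.032,.0605))])
def mask(n):
    H,S,V=[c.astype(int) for c in cv2.split(cv2.cvtColor(I[n],cv2.COLOR_BGR2HSV))]
    roi=fill(n,np.vstack([egg(G+up*.085+X*dx+Y*dy,up+X*tx) for dx in(-.012,.02) for dy in(-.01,.01) for tx in(-.4,.9)]))
    m=(V>165)&(S<95)&roi;cu=fill(n,CUP)
    if n!="wrist": m&=~((H>5)&(H<15)&(S>60))
    m=cv2.morphologyEx(m.astype(np.uint8),cv2.MORPH_OPEN,np.ones((3,3)))>0;m&=~cu
    dk=cv2.dilate(((V<80)|((V<125)&(S<25))).astype(np.uint8),np.ones((3,3)))>0 if n=="scene" else (V<70)
    return m,dk|cu
MK={n:mask(n) for n in I};print({n:int(MK[n][0].sum()) for n in I})
def geo(v):return G+X*v[0]+Y*v[1]+up*v[2],up+X*v[3]+Y*v[4]
def cost(v,det=False):
    P=egg(*geo(v));t=[]
    for n in I:
        z=fill(n,P);m,dk=MK[n];t.append(((z&~m&~dk).sum()+(m&~z).sum())/max(1,(z&~dk).sum()))
    return t if det else sum(t)
res=[]
for t0 in(0,.3,.6):
    s0=np.array([.01*t0,0,.082,t0,0]);d=np.diag([.005,.005,.004,.15,.1]);r=minimize(cost,s0,method="Nelder-Mead",options=dict(initial_simplex=np.vstack([s0,s0+d]),maxiter=400));res.append(r)
    print("x %.4f y %.4f z %.4f tiltx %.1f tilty %.1f cost %.3f"%(*r.x[:3],*np.degrees(np.arctan(r.x[3:])),r.fun),np.round(cost(r.x,True),3))
E
python3 fit3.py 16 scene,wrist
```

```text
{'scene': 161, 'wrist': 3055}
x 0.0060 y -0.0010 z 0.0863 tiltx 3.3 tilty -3.3 cost 0.131 [0.07  0.061]
x 0.0039 y -0.0013 z 0.0858 tiltx 20.6 tilty 2.8 cost 0.051 [0.02  0.031]
x 0.0033 y -0.0011 z 0.0856 tiltx 25.0 tilty 0.7 cost 0.049 [0.019 0.03 ]
```

The fit in scene and wrist agrees at about 23° off upright towards +x. Now I'll push high on the blunt end with the fork.

Call:
arm_command(rows=[[[25,-0.06,-0.005,0,0],[25,-0.05,-0.005,0,0],[25,-0.05,-0.004,0,0],[25,-0.04,-0.004,0,0],[25,-0.04,-0.004,0,0],[25,-0.03,-0.003,0,0],[25,-0.03,-0.002,0,0],[25,0,0,0,0],[25,0,0,0,0],[25,0,0,0,0]]])

```text
t: 31.7
eef_pos: [0.6354, 0.0453, 0.1063]
tool_rot: [0.002, -0.043, 0.999, 0.0]
contact_force: [3.6, -1.2, 7.2]
gripper_width: 0.287
grasp_force: 3.5
```

```bash
python3 st.py; python3 fit3.py 17 scene,wrist
```

```text
31.7 [0.6354 0.0453 0.1063] yaw_y 94.9 0.287 3.479203248862177 [ 3.6 -1.2  7.2] q7 1.0
in tray 0.0318 0.0007
{'scene': 138, 'wrist': 2505}
x -0.0008 y -0.0017 z 0.0877 tiltx 6.9 tilty 0.5 cost 0.191 [0.108 0.082]
x -0.0021 y -0.0015 z 0.0864 tiltx 19.5 tilty 4.5 cost 0.094 [0.031 0.063]
x -0.0020 y -0.0022 z 0.0866 tiltx 18.9 tilty 8.4 cost 0.143 [0.038 0.105]
```

Call:
arm_command(rows=[[[25,0.13,0.012,0,0],[25,0.13,0.011,0,0],[25,0,0,-0.21,0],[25,0,0,0,0],[25,-0.04,-0.004,0,0],[25,-0.04,-0.004,0,0],[25,-0.04,-0.004,0,0],[25,-0.03,-0.003,0,0],[25,-0.03,-0.003,0,0],[25,0,0,0,0]]])

```text
t: 33.05
eef_pos: [0.6382, 0.0455, 0.0922]
tool_rot: [0.0, -0.043, 0.999, -0.0]
contact_force: [1.1, 0.0, 1.2]
gripper_width: 0.287
grasp_force: 0.8
```

```bash
python3 st.py; python3 fit3.py 18 scene,wrist
```

```text
33.05 [0.6382 0.0455 0.0922] yaw_y 95.0 0.287 0.7707219798612641 [1.1 0.  1.2] q7 0.99
in tray 0.0346 0.0007
{'scene': 225, 'wrist': 2983}
x -0.0009 y -0.0005 z 0.0877 tiltx -1.6 tilty 0.8 cost 0.261 [0.181 0.08 ]
x -0.0034 y -0.0007 z 0.0876 tiltx 17.6 tilty 5.0 cost 0.169 [0.062 0.107]
x -0.0033 y -0.0008 z 0.0881 tiltx 20.9 tilty 12.0 cost 0.263 [0.045 0.218]
```

Call:
arm_command(rows=[[[25,0.1,0.009,0,0],[25,0.3,0.027,0,0],[25,0.6,0.053,0,0],[25,0.6,0.053,0,0],[25,0.6,0.053,0.3,0],[25,0,0,0.3,0],[25,0,0,0,0],[25,0,0,0,0],[25,0,0,0,0],[25,0,0,0,0]]])

```text
t: 34.4
eef_pos: [0.7697, 0.057, 0.1276]
tool_rot: [-0.0, -0.043, 0.999, -0.0]
contact_force: [-0.8, 0.8, 0.8]
gripper_width: 0.289
grasp_force: 0.0
```

```bash
python3 st.py; python3 fit3.py 19 scene,top,wrist
python3 - <<'E'
from h import *
im=cv2.imread("pics/top19.png");h=cv2.cvtColor(im,cv2.COLOR_BGR2HSV);C=w2pix("top",[.6038,.0418,.08])[0].round().astype(int);print(C)
for y in range(C[1]-18,C[1]+19,2): print(y,"".join("%4d/%-3d"%(h[y,x,2],h[y,x,1]) for x in range(C[0]-18,C[0]+19,2)))
E
```

```text
34.4 [0.7697 0.057  0.1276] yaw_y 95.0 0.289 0.0 [-0.8  0.8  0.8] q7 1.1
in tray 0.1666 0.0004
{'scene': 232, 'top': 62, 'wrist': 0}
x 0.0035 y -0.0002 z 0.0851 tiltx -0.6 tilty -0.5 cost 0.178 [0.057 0.121 0.   ]
x 0.0011 y -0.0007 z 0.0843 tiltx 16.1 tilty 4.6 cost 0.061 [0.013 0.048 0.   ]
x -0.0018 y -0.0007 z 0.0854 tiltx 31.9 tilty 6.0 cost 0.137 [0.074 0.062 0.   ]
[305 149]
131   99/36   99/36  100/36   99/36   99/33   99/33  100/36   99/36   99/36   98/34  100/38  100/36  100/36   99/36  100/36  100/36   99/36   99/33   99/36 
133  102/38   99/36   99/33   99/33  100/36   99/36   99/33   99/36   99/36  100/33   99/33   99/36   99/36   99/33   99/33   99/36   99/36   99/33   99/33 
135   98/34   99/36  100/36   99/36   99/36   99/36  100/36  137/48  179/50  172/50  155/51  126/49   99/33  100/36  101/35  101/38  101/66  113/81  146/115
137   99/36   99/36   99/33  100/36  103/54  104/66  199/47  221/44  220/44  214/45  203/48  183/50  161/54  169/158 178/168 183/167 184/166 183/164 183/166
139  163/150 178/156 178/158 188/164 192/162 215/58  231/42  235/41  235/41  231/43  22
[... 1567 characters left out ...]
 190/34  221/25  227/21  191/27  144/115 138/166 139/167 140/166 140/168
161  140/166 138/172 138/168 137/166 167/168 183/164 184/158 190/50  220/23  225/20  223/21  201/24  164/31  149/118 143/168 143/169 144/168 147/165 176/165
163  135/166 136/169 140/166 172/168 191/164 192/165 193/164 194/163 193/137 190/98  190/74  187/128 195/162 193/164 170/165 169/166 190/165 190/164 189/163
165  171/167 190/166 191/164 191/163 191/163 192/165 191/163 190/164 189/163 188/167 188/167 188/165 185/164 185/165 186/166 186/166 176/167 173/167 180/167
167  190/164 189/163 188/165 188/164 187/164 176/165 170/168 178/166 188/165 196/161 188/163 186/165 182/165 183/166 174/164 177/166 182/165 184/166 182/164
```

```bash
python3 - <<'E'
s=open('fit3.py').read()
s=s.replace('    dk=cv2','    if n=="top":\n        m=(V>150)&(S>=32)&(S<=62)&cv2.dilate(roi.astype(np.uint8),np.ones((5,5))).astype(bool);return cv2.morphologyEx(m.astype(np.uint8),cv2.MORPH_OPEN,np.ones((3,3)))>0,np.zeros_like(roi)\n    dk=cv2')
s=s.replace('I={n:cams.read_camera(n)[:,:,::-1] for n in use}','I={n:(cv2.imread(f"pics/{n}{tag}.png") if len(sys.argv)>3 else cams.read_camera(n)[:,:,::-1]) for n in use}')
open('fit3.py','w').write(s)
E
python3 fit3.py 19 scene,top old; python3 fit3.py 19 top old
python3 - <<'E'
from h import *
# cup from top: white low-S arc + model
tc=np.array([.6038,.0418]);X=np.array([.996,.0886]);Y=np.array([-.0886,.996])
h=cv2.cvtColor(cv2.imread("pics/top19.png"),cv2.COLOR_BGR2HSV).astype(int);S,V=h[:,:,1],h[:,:,2]
a=np.linspace(0,6.28,60)
b=[]
for x in np.arange(-.014,.0141,.001):
  for y in np.arange(-.014,.0141,.001):
    c=tc+X*x+Y*y;P=np.vstack([np.c_[c[0]+r*np.cos(a),c[1]+r*np.sin(a),0*a+z] for r,z in((.023,.012),(.029,.038),(.029,.06))])
    z=np.zeros(V.shape,np.uint8);cv2.fillConvexPoly(z,cv2.convexHull(np.round(w2pix("top",P)*16).astype(np.int32)),1,shift=4);z=z>0
    w=(S<32)&(V>150);w[:150]=0;w[165:]=0;w[:,:285]=0;w[:,325:]=0
    bad=(z&(S>80));bad[:139]=0
    b.append((bad.sum()+(w&~z).sum(),round(x,3),round(y,3)))
print(sorted(b)[:6])
E
```

```text
{'scene': 232, 'top': 419}
x 0.0031 y -0.0016 z 0.0863 tiltx 5.0 tilty 1.2 cost 0.076 [0.026 0.05 ]
x 0.0020 y -0.0007 z 0.0855 tiltx 12.2 tilty -0.2 cost 0.113 [0.022 0.091]
x 0.0028 y -0.0038 z 0.0918 tiltx 15.6 tilty -5.1 cost 0.134 [0.013 0.121]
{'top': 419}
x 0.0027 y -0.0016 z 0.0840 tiltx 0.7 tilty 0.5 cost 0.052 [0.052]
x 0.0031 y -0.0016 z 0.0861 tiltx 6.1 tilty 2.4 cost 0.046 [0.046]
x 0.0028 y -0.0005 z 0.0861 tiltx 4.0 tilty 7.5 cost 0.056 [0.056]
[(np.int64(11), np.float64(0.002), np.float64(-0.001)), (np.int64(11), np.float64(0.003), np.float64(-0.001)), (np.int64(11), np.float64(0.004), np.float64(-0.001)), (np.int64(13), np.float64(0.002), np.float64(-0.002)), (np.int64(13), np.float64(0.002), np.float64(-0.0)), (np.int64(14), np.float64(0.003), np.float64(-0.0))]
```

Top view: the egg's silhouette is nearly upright and centred on the cup, but the tilt is coarse at this resolution. I'll move the wrist camera for a close profile view from the -y side.

Call:
arm_command(rows=[[[25,0,-0.6,0,0],[25,0,-0.7,0,0],[25,0,-0.7,-0.2,0],[25,-0.3,-0.62,-0.2,0],[25,-0.4,0,-0.2,0],[25,-0.43,0,-0.23,0],[25,0,0,0,0],[25,0,0,0,0],[25,0,0,0,0],[25,0,0,0,0]]])

```text
t: 35.8
eef_pos: [0.7032, -0.0996, 0.0787]
tool_rot: [0.0, -0.043, 0.999, 0.0]
contact_force: [0.2, 0.0, 0.4]
gripper_width: 0.29
grasp_force: 0.0
```

```bash
python3 st.py
cat > prof.py <<'E'
from h import *
from scipy.optimize import minimize
import sys
p=cams.camera_params("wrist");im=cams.read_camera("wrist")[:,:,::-1];cv2.imwrite(f"pics/wp{sys.argv[1]}.png",im)
G=np.array([.6038,.0418,0]);X=np.array([.996,.0886,0]);Y=np.array([-.0886,.996,0]);up=np.array([0,0,1.])
H,S,V=[c.astype(int) for c in cv2.split(cv2.cvtColor(im,cv2.COLOR_BGR2HSV))]
def fill(P):
    z=np.zeros((400,640),np.uint8);cv2.fillConvexPoly(z,cv2.convexHull(np.round(wproj(P,p)*16).astype(np.int32)),1,shift=4);return z>0
roi=cv2.dilate(fill(egg(G+up*.083,up)).astype(np.uint8),np.ones((25,25)))>0
q=wproj(np.array([G+up*.083,G+up*.12,G+up*.05]),p).round();print(q.tolist())
for z in(.11,.09,.075,.065,.055,.045):
    u,v=wproj(G+up*z,p)[0].round().astype(int);print(z,(u,v),H[v,u],S[v,u],V[v,u])
m=(V>130)&(S>=28)&(S<=75)&(H>10)&(H<40)&roi
a=np.linspace(0,6.28,40);cu=fill(np.vstack([np.c_[G[0]+r*np.cos(a),G[1]+r*np.sin(a),0*a+z] for r,z in((.026,.012),(.031,.035),(.031,.060))]))
m=cv2.morphologyEx(m.astype(np.uint8),cv2.MORPH_OPEN,np.ones((5,5)));_,l,s,_=cv2.connectedComponentsWithStats(m);m=(l==1+np.argmax(s[1:,4]));m&=~cu
def cost(v):
    z=fill(egg(G+X*v[0]+Y*v[1]+up*v[2],up+X*v[3]+Y*v[4]))&~cu;return ((z&~m)|(m&~z)).sum()/z.sum()
for t0 in(-.2,0,.2,.35):
    s0=np.array([.003,-.001,.083,t0,0]);d=np.diag([.004,.004,.003,.12,.08]);r=minimize(cost,s0,method="Nelder-Mead",options=dict(initial_simplex=np.vstack([s0,s0+d]),maxiter=500))
    print("x %.4f y %.4f z %.4f tiltx %.1f tilty %.1f cost %.4f"%(*r.x[:3],*np.degrees(np.arctan(r.x[3:])),r.fun))
print(m.sum())
for t in np.radians(np.arange(-15,31,5)):
    r=minimize(lambda w:cost([w[0],-.001,w[1],np.tan(t),0]),[.003,.083],method="Nelder-Mead",options=dict(initial_simplex=[[.003,.083],[.007,.083],[.003,.087]]));print("fixed",np.degrees(t).round(),r.x.round(4),round(r.fun,4))
E
python3 prof.py 1
```

```text
35.8 [ 0.7032 -0.0996  0.0787] yaw_y 95.0 0.29 0.0 [0.2 0.  0.4] q7 1.24
in tray 0.0865 -0.1496
[[578.0, 119.0], [625.0, 129.0], [544.0, 113.0]]
0.11 (np.int64(611), np.int64(126)) 27 9 254
0.09 (np.int64(586), np.int64(120)) 23 40 235
0.075 (np.int64(569), np.int64(117)) 22 50 220
0.065 (np.int64(559), np.int64(115)) 21 51 211
0.055 (np.int64(549), np.int64(114)) 21 49 199
0.045 (np.int64(540), np.int64(112)) 20 50 189
x 0.0048 y 0.0251 z 0.0592 tiltx 45.9 tilty -34.4 cost 0.3279
x 0.0019 y -0.0074 z 0.0787 tiltx 23.0 tilty -8.9 cost 0.3770
x 0.0027 y -0.0050 z 0.0764 tiltx 24.9 tilty 1.1 cost 0.3760
x 0.0055 y 0.0398 z 0.0478 tiltx 52.7 tilty -25.9 cost 0.3065
2407
fixed -15.0 [0.0048 0.0767] 0.5148
fixed -10.0 [0.0049 0.0772] 0.5054
fixed -5.0 [0.0051 0.0759] 0.492
fixed 0.0 [0.0049 0.0768] 0.478
fixed 5.0 [0.0043 0.0769] 0.4622
fixed 10.0 [0.0039 0.078 ] 0.4439
fixed 15.0 [0.0035 0.0765] 0.4201
fixed 20.0 [0.0027 0.0756] 0.395
fixed 25.0 [0.0026 0.0737] 0.3741
fixed 30.0 [0.0028 0.0732] 0.3636
```

```bash
sed -i 's/m=(V>130)&(S>=28)&(S<=75)&(H>10)&(H<40)&roi/m=(((V>150)\&(S>=28)\&(S<=75)\&(H>10)\&(H<40))|(V>225)\&(S<75))\&roi/' prof.py; python3 prof.py 2
```

```text
[[578.0, 119.0], [625.0, 130.0], [545.0, 113.0]]
0.11 (np.int64(611), np.int64(126)) 27 9 254
0.09 (np.int64(586), np.int64(121)) 23 40 234
0.075 (np.int64(569), np.int64(118)) 21 49 220
0.065 (np.int64(559), np.int64(116)) 20 50 211
0.055 (np.int64(549), np.int64(114)) 21 49 199
0.045 (np.int64(540), np.int64(113)) 21 50 188
x 0.0029 y 0.0027 z 0.0837 tiltx 13.0 tilty -16.9 cost 0.0166
x 0.0029 y -0.0019 z 0.0847 tiltx 11.1 tilty -7.0 cost 0.0205
x 0.0027 y 0.0002 z 0.0822 tiltx 12.7 tilty 1.4 cost 0.0151
x 0.0024 y 0.0020 z 0.0808 tiltx 15.5 tilty 3.9 cost 0.0224
4383
fixed -15.0 [0.006  0.0833] 0.1465
fixed -10.0 [0.0053 0.0831] 0.1168
fixed -5.0 [0.0049 0.0832] 0.0863
fixed 0.0 [0.0042 0.0829] 0.0622
fixed 5.0 [0.0036 0.0828] 0.0402
fixed 10.0 [0.003  0.0833] 0.0193
fixed 15.0 [0.0024 0.0831] 0.0218
fixed 20.0 [0.0016 0.0835] 0.0427
fixed 25.0 [0.0011 0.0837] 0.073
fixed 30.0 [0.0006 0.0839] 0.1186
```

The close profile fit is sharp: about 12.5° off towards +x, seated at z = 0.082 and centred. It needs under 11.4°, so one more gentle push.

Call:
arm_command(rows=[[[25,-0.06,0.75,0.11,0],[25,-0.08,0.9,0.11,0],[25,-0.08,0.845,0,0],[25,-0.34,-0.03,0,0],[25,-0.34,-0.03,0,0],[25,0,0,0,0],[25,-0.07,-0.006,0,0],[25,-0.06,-0.006,0,0],[25,-0.04,-0.003,0,0],[25,0,0,0,0]]])

```text
t: 37.15
eef_pos: [0.639, 0.0453, 0.092]
tool_rot: [0.001, -0.043, 0.999, 0.0]
contact_force: [1.4, -0.5, 3.2]
gripper_width: 0.294
grasp_force: 1.3
```

```bash
python3 st.py
```

```text
37.15 [0.639  0.0453 0.092 ] yaw_y 94.9 0.294 1.3376477815472754 [ 1.4 -0.5  3.2] q7 0.99
in tray 0.0354 0.0004
```

Call:
arm_command(rows=[[[25,-0.03,-0.003,0,0],[25,-0.03,-0.003,0,0],[25,-0.03,-0.003,0,0],[25,0,0,0,0],[25,0,0,0,0],[25,0.1,0.009,0,0],[25,0.3,0.027,0,0],[25,0.5,0.044,0,0],[25,0.07,-0.8,-0.11,0],[25,0.08,-0.8,-0.11,0]]])

```text
t: 38.4
eef_pos: [0.6962, -0.0467, 0.0778]
tool_rot: [-0.0, -0.044, 0.999, 0.0]
contact_force: [0.3, 0.3, -0.5]
gripper_width: 0.297
grasp_force: 0.0
```

Call:
arm_command(rows=[[[25,0.07,-0.9,0,0],[25,0,0,0,0],[25,0,0,0,0],[25,0,0,0,0],[25,0,0,0,0],[25,0,0,0,0],[25,0,0,0,0],[25,0,0,0,0],[25,0,0,0,0],[25,0,0,0,0]]])

```text
t: 39.65
eef_pos: [0.7, -0.1005, 0.0783]
tool_rot: [-0.0, -0.043, 0.999, -0.0]
contact_force: [0.3, -0.2, -0.5]
gripper_width: 0.291
grasp_force: 0.0
```

```bash
python3 st.py; python3 prof.py 3
```

```text
39.65 [ 0.7    -0.1005  0.0783] yaw_y 95.0 0.291 0.0 [ 0.3 -0.2 -0.5] q7 1.24
in tray 0.0832 -0.1503
[[578.0, 125.0], [625.0, 136.0], [545.0, 118.0]]
0.11 (np.int64(612), np.int64(132)) 30 9 254
0.09 (np.int64(586), np.int64(126)) 24 42 232
0.075 (np.int64(570), np.int64(123)) 22 50 221
0.065 (np.int64(559), np.int64(121)) 20 50 211
0.055 (np.int64(550), np.int64(119)) 22 50 200
0.045 (np.int64(541), np.int64(117)) 21 49 189
x 0.0017 y 0.0004 z 0.0830 tiltx 8.7 tilty -6.3 cost 0.0123
x 0.0017 y -0.0003 z 0.0821 tiltx 8.3 tilty 3.3 cost 0.0179
x 0.0017 y 0.0006 z 0.0817 tiltx 8.6 tilty 3.1 cost 0.0175
x 0.0014 y 0.0013 z 0.0803 tiltx 13.4 tilty 8.7 cost 0.0269
4317
fixed -15.0 [0.0043 0.0838] 0.1259
fixed -10.0 [0.0043 0.0831] 0.0939
fixed -5.0 [0.0035 0.0826] 0.0654
fixed 0.0 [0.003  0.0831] 0.0414
fixed 5.0 [0.0021 0.0831] 0.022
fixed 10.0 [0.0015 0.0829] 0.0179
fixed 15.0 [0.0007 0.0828] 0.0321
fixed 20.0 [0.0003 0.0831] 0.0586
fixed 25.0 [-0.0002  0.0833] 0.0976
fixed 30.0 [-0.0009  0.0839] 0.1444
```

Call:
arm_command(rows=[[[25,-0.06,0.75,0.11,0],[25,-0.08,0.9,0.12,0],[25,-0.08,0.85,0,0],[25,-0.32,-0.03,0,0],[25,-0.32,-0.03,0,0],[25,0,0,0,0],[25,-0.07,-0.006,0,0],[25,-0.06,-0.006,0,0],[25,-0.04,-0.003,0,0],[25,-0.03,-0.003,0,0]]])

```text
t: 40.95
eef_pos: [0.6376, 0.045, 0.0929]
tool_rot: [0.001, -0.043, 0.999, 0.0]
contact_force: [2.8, 0.5, 2.6]
gripper_width: 0.29
grasp_force: 1.6
```

```bash
python3 st.py
```

```text
40.95 [0.6376 0.045  0.0929] yaw_y 94.9 0.29 1.6468385859116097 [2.8 0.5 2.6] q7 0.99
in tray 0.0339 0.0002
```

Call:
arm_command(rows=[[[25,-0.04,-0.004,0,0],[25,-0.04,-0.004,0,0],[25,-0.04,-0.003,0,0],[25,-0.03,-0.003,0,0],[25,0,0,0,0],[25,0.1,0.009,0,0],[25,0.35,0.031,0,0],[25,0.5,0.044,0,0],[25,0.07,-0.8,-0.11,0],[25,0.08,-0.8,-0.11,0]]])

```text
t: 42.2
eef_pos: [0.6938, -0.0472, 0.0783]
tool_rot: [-0.0, -0.044, 0.999, 0.0]
contact_force: [0.7, -0.6, -0.6]
gripper_width: 0.292
grasp_force: 0.0
```

Call:
arm_command(rows=[[[25,0.07,-0.9,0,0],[25,0,0,0,0],[25,0,0,0,0],[25,0,0,0,0],[25,0,0,0,0],[25,0,0,0,0],[25,0,0,0,0],[25,0,0,0,0],[25,0,0,0,0],[25,0,0,0,0]]])

```text
t: 43.45
eef_pos: [0.6977, -0.101, 0.0789]
tool_rot: [0.0, -0.043, 0.999, 0.0]
contact_force: [0.0, -0.3, -0.1]
gripper_width: 0.294
grasp_force: 0.0
```

```bash
python3 st.py; python3 prof.py 4; python3 fit3.py 20 scene,top;python3 cup.py pics/scene20.png
```

```text
43.45 [ 0.6977 -0.101   0.0789] yaw_y 95.0 0.294 0.0 [ 0.  -0.3 -0.1] q7 1.24
in tray 0.0808 -0.1505
[[578.0, 129.0], [624.0, 140.0], [544.0, 122.0]]
0.11 (np.int64(611), np.int64(137)) 27 9 254
0.09 (np.int64(586), np.int64(131)) 23 42 232
0.075 (np.int64(569), np.int64(127)) 21 49 220
0.065 (np.int64(559), np.int64(124)) 21 51 212
0.055 (np.int64(549), np.int64(122)) 21 51 201
0.045 (np.int64(540), np.int64(121)) 21 49 191
x 0.0011 y 0.0009 z 0.0813 tiltx 6.4 tilty 2.8 cost 0.0139
x 0.0014 y -0.0003 z 0.0821 tiltx 3.8 tilty 1.9 cost 0.0183
x 0.0011 y 0.0015 z 0.0810 tiltx 6.9 tilty 2.6 cost 0.0130
x 0.0010 y 0.0014 z 0.0801 tiltx 7.0 tilty 10.6 cost 0.0212
4221
fixed -15.0 [0.0035 0.0824] 0.1112
fixed -10.0 [0.0031 0.083 ] 0.0797
fixed -5.0 [0.0026 0.0826] 0.0549
fixed 0.0 [0.002  0.0828] 0.0316
fixed 5.0 [0.0013 0.0829] 0.0168
fixed 10.0 [0.0005 0.0826] 0.0207
fixed 15.0 [-0.0003  0.0827] 0.0441
fixed 20.0 [-0.0008  0.0829] 0.076
fixed 25.0 [-0.0015  0.083 ] 0.1173
fixed 30.0 [-0.001   0.0838] 0.162
{'scene': 0, 'top': 404}
x 0.0025 y -0.0011 z 0.0822 tiltx 1.8 tilty -2.0 cost 0.049 [0.    0.049]
x 0.0047 y -0.0001 z 0.0725 tiltx -1.3 tilty 7.6 cost 0.050 [0.   0.05]
x 0.0043 y 0.0004 z 0.0743 tiltx 3.6 tilty 13.7 cost 0.076 [0.    0.076]
cup in tray (np.int64(0), np.float64(-0.0059999999999999915), np.float64(0.016000000000000028))
```

```bash
cat >> prof.py <<'E'
T=cams.read_camera("top")[:,:,::-1];h,S2,V2=[c.astype(int) for c in cv2.split(cv2.cvtColor(T,cv2.COLOR_BGR2HSV))]
mt=(V2>150)&(S2>=32)&(S2<=62);mt[:,:285]=0;mt[:,325:]=0;mt[:125]=0;mt[170:]=0
_,l,s,_=cv2.connectedComponentsWithStats(cv2.morphologyEx(mt.astype(np.uint8),cv2.MORPH_OPEN,np.ones((3,3))));mt=l==1+np.argmax(s[1:,4])
def ct(v):
    z=np.zeros((400,640),np.uint8);cv2.fillConvexPoly(z,cv2.convexHull(np.round(w2pix("top",egg(G+X*v[5]+Y*v[6]+up*v[2],up+X*v[3]+Y*v[4]))*16).astype(np.int32)),1,shift=4);z=z>0
    return (z^mt).sum()/z.sum()
# top camera gets its own xy offset for calibration bias
print("top/wrist joint")
for ty in np.radians([-12,-8,-4,0,4,8,12]):
    f=lambda w:(lambda v:cost(v)+.5*ct(v))([w[0],w[1],.082,w[2],np.tan(ty),w[3],w[4]])
    s0=np.array([.0012,0,.1,.0025,-.001]);r=minimize(f,s0,method="Nelder-Mead",options=dict(initial_simplex=np.vstack([s0,s0+np.diag([.003,.004,.1,.003,.003])]),maxiter=300))
    print(np.degrees(ty).round(),r.x[:2].round(4),"tiltx",np.degrees(np.arctan(r.x[2])).round(1),r.x[3:].round(4),round(r.fun,4),round(ct([0,0,.082,r.x[2],np.tan(ty),*r.x[3:]]),4))
E
python3 prof.py 5 | sed -n '/joint/,$p'
```

```text
top/wrist joint
-12.0 [0.0013 0.0032] tiltx 6.4 [ 0.0025 -0.0018] 0.0566 0.0864
-8.0 [0.0011 0.0021] tiltx 7.2 [ 0.0022 -0.0015] 0.0512 0.0839
-4.0 [0.0012 0.0012] tiltx 5.7 [ 0.0023 -0.0008] 0.0473 0.0673
0.0 [0.0011 0.0003] tiltx 6.1 [ 0.0022 -0.0007] 0.0537 0.0776
4.0 [ 0.0011 -0.0008] tiltx 6.2 [0.0026 0.0001] 0.0583 0.0818
8.0 [ 0.0012 -0.0012] tiltx 5.0 [0.0022 0.0008] 0.0596 0.0818
12.0 [ 0.001  -0.0018] tiltx 7.3 [0.0029 0.0002] 0.0743 0.0982
```

Tilt is now about 6° in x. The y tilt is less certain at about -4°, so I'll take one profile view along x to confirm it before handing in.

Call:
arm_command(rows=[[[25,0.3,0.1,0,-0.98],[25,0.4,0.2,0,-0.98],[25,0.35,0.3,0,-0.98],[25,0,0.3,0,-0.98],[25,0,0.3,0,-0.98],[25,0,0,0,-0.98],[25,0,0,0,-0.98],[25,0,0,0,-0.98],[25,0,0,0,-0.98],[25,0,0,0,-0.98]]])

```text
t: 44.95
eef_pos: [0.7606, -0.0288, 0.0788]
tool_rot: [-0.0, 0.343, 0.939, 0.0]
contact_force: [0.6, 0.8, -1.2]
gripper_width: 0.294
grasp_force: 0.0
```

Call:
arm_command(rows=[[[25,0,0,0,-0.98],[25,0,0,0,-0.98],[25,0,0,0,-0.98],[25,0,0,0,-0.98],[25,0,0,0,-0.98],[25,0,0,0,-0.98],[25,0,0,0,-0.98],[25,0,0,0,-0.98],[25,0,0,0,-0.98],[25,0,0,0,-0.98]]])

```text
t: 46.2
eef_pos: [0.7605, -0.0287, 0.0788]
tool_rot: [-0.0, 0.676, 0.737, 0.0]
contact_force: [0.5, -0.4, -0.1]
gripper_width: 0.293
grasp_force: 0.0
```

```bash
python3 st.py; python3 prof.py 6 | grep -v fixed
python3 - <<'E'
import cv2
E
sed -n '/^for t in/,/^T=/p' prof.py | head -2; sed 's/cost(\[w\[0\],-.001,w\[1\],np.tan(t),0\])/cost([.001,w[0],w[1],.1,np.tan(t)])/; /^T=/,$d' prof.py > profy.py; python3 profy.py 7 | grep fixed
```

```text
46.2 [ 0.7605 -0.0287  0.0788] yaw_y 5.0 0.293 0.0 [ 0.5 -0.4 -0.1] q7 -0.22
in tray 0.1499 -0.0841
[[59.0, 124.0], [12.0, 134.0], [93.0, 117.0]]
0.11 (np.int64(26), np.int64(131)) 25 29 247
0.09 (np.int64(51), np.int64(125)) 21 51 217
0.075 (np.int64(68), np.int64(122)) 21 51 176
0.065 (np.int64(78), np.int64(120)) 21 51 156
0.055 (np.int64(88), np.int64(118)) 21 51 146
0.045 (np.int64(97), np.int64(116)) 21 51 141
x 0.0042 y 0.0000 z 0.0815 tiltx -6.8 tilty 1.8 cost 0.0339
x 0.0016 y 0.0000 z 0.0819 tiltx 7.2 tilty 1.5 cost 0.0174
x 0.0015 y 0.0001 z 0.0826 tiltx 11.0 tilty 2.4 cost 0.0173
x 0.0007 y 0.0004 z 0.0838 tiltx 20.8 tilty 1.2 cost 0.0198
3938
top/wrist joint
-12.0 [0.0007 0.0016] tiltx 7.9 [ 0.0023 -0.0015] 0.1055 0.0948
-8.0 [0.0017 0.0014] tiltx 5.9 [ 0.0021 -0.0014] 0.0826 0.0782
-4.0 [0.0015 0.0009] tiltx 7.2 [ 0.0026 -0.0014] 0.0634 0.0736
0.0 [0.0022 0.0003] tiltx 4.3 [ 0.002  -0.0013] 0.0536 0.0628
4.0 [ 0.0019 -0.0004] tiltx 5.9 [0.0022 0.0005] 0.0641 0.0841
8.0 [ 0.0022 -0.0009] tiltx 5.2 [ 0.0026 -0.0006] 0.0758 0.0841
12.0 [ 0.0013 -0.0011] tiltx 8.0 [0.0021 0.0001] 0.0942 0.0964
for t in np.radians(np.arange(-15,31,5)):
    r=minimize(lambda w:cost([w[0],-.001,w[1],np.tan(t),0]),[.003,.083],method="Nelder-Mead",options=dict(initial_simplex=[[.003,.083],[.007,.083],[.003,.087]]));print("fixed",np.degrees(t).round(),r.x.round(4),round(r.fun,4))
fixed -15.0 [0.0023 0.0821] 0.0769
fixed -10.0 [0.0017 0.0816] 0.0508
fixed -5.0 [0.0009 0.0815] 0.0329
fixed 0.0 [0.0004 0.0813] 0.0225
fixed 5.0 [-0.0004  0.0815] 0.0244
fixed 10.0 [-0.001   0.0815] 0.0398
fixed 15.0 [-0.0017  0.0814] 0.0644
fixed 20.0 [-0.0021  0.0819] 0.0969
fixed 25.0 [-0.0028  0.082 ] 0.134
fixed 30.0 [-0.0033  0.0821] 0.1765
```

The two profile views give about 6.5° in x and 2° in y, roughly 7° in total. The egg is seated and centred in the cup, and the arm is clear.

```bash
python3 -c "
from station import job
print(job.hand_in())"
```

```text
the job is handed in; nothing more can be done
None
```

I handed the job in at about 46 s: the cup stands between the spread pots, and the goose egg is seated in it blunt end up, about 7° off upright by my camera fits (the limit is 11°); no score came back, and I followed the images where the egg's blunt end pointed towards +x, not -x as the text says.

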